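Fetch the push block from under the sanding-hood sash

ROBOT

A 6-joint arm with a two-finger parallel gripper is mounted at the origin on the work surface. World frame = base frame: x ahead of the robot, y to its left, z up, the work surface at z = 0. Lengths are in m, angles in degrees, forces in N, time in s.
With the tool pointing down it reaches from about 0.35 to 0.875 m from the base axis. Payload 4.2 kg.
Tool frame: the origin (TCP) lies midway between the tips of the shut fingers; the grasp point (between the pads) lies r.pinch_z behind it (r.pinch_z is the distance from the TCP to the grasp point, in m); z points along the fingers, y is the direction in which the jaws open and shut (so a half turn about z gives the same grasp; the last joint's range is limited). The gripper opens to 87 mm and grips with 3 to 60 N. Pads are 19 mm wide; open, the fingers measure 117 mm over their backs; the gripper's body (75 mm by 190 mm) begins 51 mm behind the grasp point.
Start: joints at [-61.1, 22.042, 0.453, 0, -68.411, -14.817], TCP at [0.152, -0.606, 0.199] pointing down, gripper open.
Joint ranges: [-179.83, 179.83], [-69.29, 118.12], [-61.27, 80.66], [-181.25, 117.63], [-171.15, -9.14], [-177.46, 177.46]. Speed limits (degrees/s): [159.86, 159.86, 180, 180, 180, 180].

INTERFACE

Orientations are given as a 3x3 rotation matrix whose columns are the frame's x, y, z axes.
In Python, from station import r gives the robot as it stands. The module is installed in compiled form; this text tells all that it offers.
- The arm moves only by the tool play_rows, never from a script. Its argument "deltas" is a list of rows, each a list of 7 numbers: the shift along the tool's x, y, z in units of 25 mm (1.0 is 25 mm), then the turn, a rotation vector about the tool's x, y, z in units of 5 degrees (1.0 is 5 degrees), then the finger opening in mm, from 0 to 87. In form: [[tx, ty, tz, wx, wy, wz, fingers], ...]. A call has 1 to 12 rows; each row is the pose to reach, as a shift and turn from the pose commanded when the call began, along the tool's axes at that moment; what a row does not reach only later rows make up. A row lasts 1/10 s, in which the tool goes at most 50 mm and 8.59 degrees, less where a joint would pass 70% of its speed; a pose out of reach is approached as far as the arm can. A call with a gripper value outside its range is refused whole. The fingers move at their own pace and stop on an object; the grip force is fixed at half the most. Time passes only in rows, so rows that repeat a pose let the fingers close. It gives the time, the measured TCP pose, the force and the opening at its end, in the units of the state.
- r.sense(): the state, without advancing time (a new reading comes with each control period).
- r.capture(name): name is "side" or "top" or "wrist"; returns a dict with "pixels" (384x512x3 uint8, red, green, blue), "camera_matrix" (3x3 intrinsics, pixels), "k1" (the pictures are not rectified: a ray, as slopes to the right and down, at radius r is drawn at 1 + k1 r^2 times it, then the intrinsics apply), "R" (3x3) and "t" (3): a world point X has camera coordinates R X + t; the wrist camera has in their place "T_tool_cam" (4x4, takes a point from camera to tool coordinates, whose origin is the TCP and whose axes are the flange's). Camera axes: x right, y down, z forward; pixel columns grow to the right and rows downward; lengths in m; the calibration is good to about 2 mm. A picture is of the moment at which its call begins: read the wrist's pose just before it. There is no depth.
- r.finish_job(): hands the job in, once; it reports no verdict.
Trained networks look in the newest picture that a camera, given by its name, has taken for a name from the list of things; names that differ only in an ending like _2 or _b are one class to them, and where a whole thing is asked for, a point or a joint stands for the part that bears it (a point fixed in the world has none). Each returns a list of dicts, best first, with "score" (0 to 1); they miss things now and then, are a little off and sometimes report something else, mostly with a low value. They report only what shows in the picture. A call takes as long as a camera call.
- r.spot_in(camera, target): "centre" ([x, y, z] in m, in world coordinates, good to about 4 mm: the middle of the surface that is visible of it).
- r.cut_out(camera, target): "region" (384x512 bool, what is visible of it).
The state is a dict: "time_s": time; "joints": joint angles; "joint_velocities": joint speeds; "effort": joint torques, N m; "tcp_pos": TCP position; "ee_rot": TCP orientation; "wrist_force": force on the tool from outside, world axes, zero at the start; "moment": the same for the moment, N m; "gripper_width": opening from 0.0 (shut) to 1.0 (fully open).
Only numpy, scipy, OpenCV 4.12 (cv2) and the standard library are available. Lean on these libraries where they do the work, as an engineer would, in place of code of your own. Each camera call takes 0.05 s, during which the arm holds its last target.

TASK

Raise the clear curved sash of the sanding hood until it stands part-way open by itself, without letting it fly up to its top stop. Then reach under it, take out the wooden push block and set it down gently, right way up, flat inside the wooden tray. Leave the sash standing part-way open, and do not disturb the sanding block, the glue bottle or the wax tin.

Things in the scene. Friction and masses are not known exactly. Their poses are not given: they have to be found in the camera images.
- hood: Fixed wooden sanding hood. Origin: bench level, middle of the open front; +x runs into the hood, y across, z up. White base board 430 x 360 mm (x 10 to 440), its top (the floor) at z = 12 mm, no sill. Round plywood cheeks, 10 mm thick, inner faces at y = +-160 mm, radius 206 mm about the pivot line. A fixed clear shell of that radius covers the rear from x = 102, z = 219 mm backwards.
- sash_pivot (a point): Middle of the sash's hinge line, which runs along the hood's y: hood frame x 220, y 0, z 50 mm. The sash is a clear curved visor, radius 222 mm about this line, 370 mm wide, closing the hood's front. Its lower edge lies 5 degrees above the level line from pivot to front when shut, its upper edge 53 degrees, and both rise by the joint angle.
- sash_handle (a point): Middle of the sash's handle: straight round steel bar, 16 mm diameter, 170 mm long along the hood's y, on two 16 mm legs at its ends. Bar centre 275 mm from the pivot line, 53 mm out from the sash's face; with the sash shut, 22 degrees above the level line from pivot to front (hood x -35, z 153 mm). It turns about the pivot with the sash, and is about 0.32 m above the bench at 1 rad.
- sash (a joint): Sash opening, rad: 0 shut, 1.3 top stop; grows as the handle goes up and back. A weak spring helps lift it. Low it falls shut; too high it runs up to the stop; between, hinge friction holds it in one band 0.09 to 0.2 rad wide, starting anywhere from 0.6 to 0.86 rad. The band depends on the sash's mass (0.56 to 1.12 kg, unknown): find it by trying. Damped: slow near it. Never beyond 1.2.
- push_block: Wooden push block, loose, on the hood floor, the taller of the two things in there: flat sole 140 x 40 x 18 mm, and centred on it an upright grip rib 70 mm long (along x), 24 mm thick (y), from 18 to 73 mm high. 0.13 to 0.21 kg. Origin: centre of the underside; x along its length, z up.
- sanding_block: Plain low wooden block with a cork underside, 115 x 60 x 40 mm, loose beside the push block on the hood floor; leave it. Origin: centre of the underside.
- tray: Fixed open wooden tray on the bench, beside the hood, 200 (x) x 180 (y) x 30 mm high outside, walls and floor 6 mm. Origin: bench level, 10 mm inside the middle of its front edge (nearest the robot); the tray's centre lies 90 mm along +x from it.
- glue: White glue bottle, 60 mm diameter, 150 mm high, standing beyond the tray; leave it. Origin: centre of the underside.
- wax_tin: Steel wax tin, 76 mm diameter, 60 mm high, standing beyond the tray; leave it. Origin: centre of the underside.

How it is judged (in metres and radians):
On the way, in this order (a step that is already met when the one before it is completed fails the run):
1. the sash stands part-way open (0.55 to 1.2 rad) by itself, still and untouched by the robot, for 1 s (value of joint sash between 0.55 and 1.2 rad and velocity of joint sash between -0.01 and 0.01 rad/s and contact force between each of the fingers, the arm and anything else below 0.2 N), for 1 s.
2. the push block is lifted by the gripper, its underside over 30 mm above the bench, with the sash still open (height (world z) of push_block above 0.03 m and contact force between the fingers and push_block above 0.5 N and value of joint sash above 0.5 rad), for 0.2 s.
At the end, for the whole second after the job is handed in: The push block rests flat on the tray's floor inside its walls, right way up (within 0.1 rad) and still; the sash stands by itself, still, between 0.55 and 1.2 rad open (x of push_block in the frame of tray between 0.015 and 0.165 m and y of push_block in the frame of tray between -0.065 and 0.065 m and z of push_block in the frame of tray below 0.011 m and angle between push_block's own z axis and vertical below 0.1 rad and linear speed of push_block below 0.03 m/s and value of joint sash between 0.55 and 1.2 rad and velocity of joint sash between -0.01 and 0.01 rad/s); the robot touches nothing.
It fails at once if the sash goes beyond 1.2 rad (flies up towards its stop) (value of joint sash above 1.2 rad).
It fails at once if the push block is dropped or thrown: over 0.6 m/s out of the gripper's hold (linear speed of push_block above 0.6 m/s and contact force between the fingers and push_block below 0.1 N).
It fails at once if the sanding block is moved by more than 25 mm (distance of sanding_block from where it was at the start of the episode above 0.025 m).
It fails at once if the glue bottle is moved by more than 25 mm (distance of glue from where it was at the start of the episode above 0.025 m).
It fails at once if the wax tin is moved by more than 25 mm (distance of wax_tin from where it was at the start of the episode above 0.025 m).
It also fails if it takes over 72 s, if anything falls off the work surface, if the arm or the gripper's body presses on something with over 40 N, if the wrist force passes 120 N, or if a joint passes its speed limit or range.

## Working session

There is one attempt and no reset: what is moved stays moved. The work goes in short steps, Python scripts to look and compute and a tool call to move; the robot and the scene stay as the last step left them, time stands still between calls to the robot, and variables do not carry over. Pictures are saved under pics/ and viewed, and the job is handed in when it is done.

Besides the shell and the picture viewer there is one more tool, called after "Emit:" as a command line: name --pt "numbers of a row" for each row, then --argument value for the rest. play_rows: Moves the arm, as the interface text tells. Its arguments: {"type":"object","properties":{"deltas":{"type":"array","items":{"type":"array","items":{"type":"number"}}}},"required":["deltas"]}

```bash
mkdir -p pics
cat > h.py <<'E'
import numpy as np, cv2
from station import r
def snap(n,f):
    c=r.capture(n); cv2.imwrite('pics/'+f,c['pixels'][:,:,::-1]); return c
E
python3 - <<'E'
from h import *
s=r.sense()
print(s, r.pinch_z)
for n in ['side','top']:
    c=snap(n,n+'0.png'); print(n,c['camera_matrix'].tolist(),c['k1'],c['R'].tolist(),c['t'].tolist())
    for k in ['hood','sash_pivot','sash_handle','sash','push_block','sanding_block','tray','glue','wax_tin']:
        try: print(k,[(np.round(d['centre'],3).tolist(),round(d['score'],2)) for d in r.spot_in(n,k)][:3])
        except Exception as e: print(k,e)
E
```

```text
{'time_s': 0.0, 'joints': array([-6.11000326e+01,  2.20896744e+01,  3.77642494e-01, -2.96268713e-02,
       -6.84099263e+01, -1.48156505e+01]), 'joint_velocities': array([ 0.01693744, -0.09907874,  0.00550149,  0.00329305, -0.04893201,
        0.00130368]), 'effort': array([ 1.09109274e-03, -3.90661490e+01,  1.87407517e+01,  4.21961546e+00,
        1.10187146e-02, -2.04375765e-04]), 'tcp_pos': array([ 0.15193727, -0.60556132,  0.19745486]), 'ee_rot': array([[-9.69985046e-01, -2.43163815e-01, -6.07747235e-04],
       [-2.43164562e-01,  9.69982785e-01,  2.09581430e-03],
       [ 7.98781552e-05,  2.18069112e-03, -9.99997619e-01]]), 'wrist_force': array([-0.16750418,  0.10219054, -0.0557376 ]), 'moment': array([ 0.0350808 ,  0.03369019, -0.04783894]), 'gripper_width': 0.9989401097099035} 0.0187
side [[394.9624015668671, 0.0, 257.0129451881747], [0.0, 394.9624015668671, 193.83656771878677], [0.0, 0.0, 1.0]] -0.12166177161404652 [[-0.25133794132519927, 0.9678941946287987, 0.003172893676130533], [0.9185651642749396, 0.2395590831531698, -0.31440337889304815], [-0.3050693007022562, -0.0761069
[... 432 characters left out ...]
5.8076885524421, 195.31590900860624], [0.0, 0.0, 1.0]] -0.02687187073963424 [[0.010542861579373283, -0.9994591331225168, -0.031149466892797947], [-0.9911570512973448, -0.006324402030536878, -0.13254320654982318], [0.132274516567898, 0.03227139843489094, -0.9906876445730942]] [0.0085905660347607, 0.6343211749968937, 0.9158267134020575]
hood [([0.66, 0.187, 0.23], 0.94)]
sash_pivot [([0.661, 0.185, 0.231], 0.9)]
sash_handle [([0.525, 0.195, 0.184], 0.81)]
sash [([0.526, 0.196, 0.184], 0.66)]
push_block [([0.592, 0.246, 0.082], 0.71)]
sanding_block [([0.583, 0.134, 0.052], 0.76)]
tray [([0.578, -0.221, 0.008], 0.82)]
glue [([0.718, -0.243, 0.101], 0.85)]
wax_tin [([0.724, -0.162, 0.056], 0.98)]
```

View pics/side0.png

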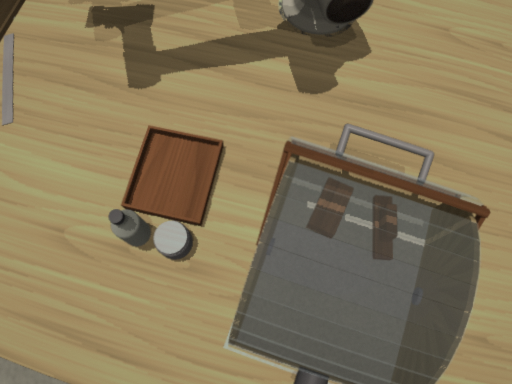

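View pics/top0.png

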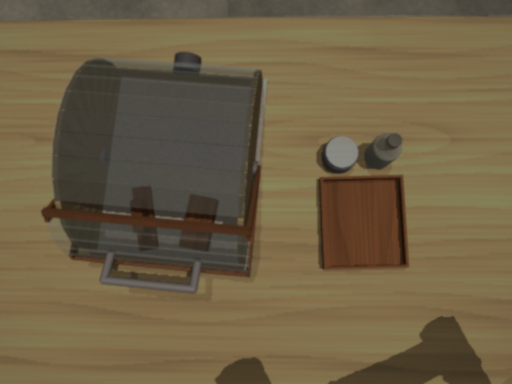

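Run:
```python
import cv2
a=cv2.imread('pics/side0.png')[110:270,270:500]; cv2.imwrite('pics/side0z.png',cv2.resize(a,None,fx=3.4,fy=3.4,interpolation=2))
a=cv2.imread('pics/top0.png')[160:310,35:275]; cv2.imwrite('pics/top0z.png',cv2.resize(a,None,fx=3.3,fy=3.3,interpolation=2))
```

```text
(no output)
```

View pics/side0z.png

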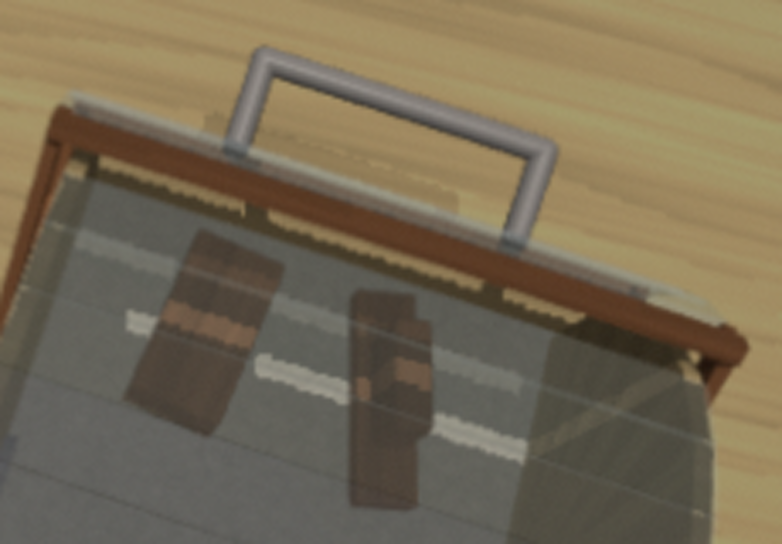

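View pics/top0z.png

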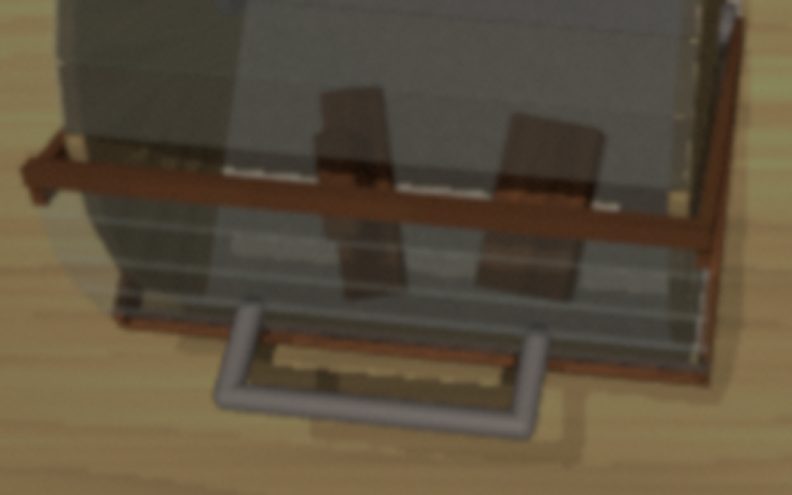

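```bash
cat >> h.py <<'E'
from scipy.optimize import least_squares
def undist(c,uv):
    K=c['camera_matrix']; d=np.array([c['k1'],0,0,0,0.]); 
    # drawn = p*(1+k1 r^2): opencv forward model
    return cv2.undistortPoints(np.array(uv,float).reshape(-1,1,2),K,d,None,None,None,).reshape(-1,2) if False else cv2.undistortPoints(np.array(uv,float).reshape(-1,1,2),K,d).reshape(-1,2)
def proj(c,X):
    X=np.atleast_2d(X).astype(float)
    return cv2.projectPoints(X,cv2.Rodrigues(c['R'])[0],c['t'],c['camera_matrix'],np.array([c['k1'],0,0,0,0.]))[0].reshape(-1,2)
def onz(c,uv,z):
    p=undist(c,uv); R,t=np.array(c['R']),np.array(c['t']); o=-R.T@t
    d=np.c_[p,np.ones(len(p))]@R
    return o+d*((z-o[2])/d[:,2])[:,None]
def tri(cs,uvs,x0=(.5,0,.1)):
    f=lambda X:np.concatenate([proj(c,X)[0]-u for c,u in zip(cs,uvs)])
    s=least_squares(f,x0); return s.x,s.fun
def rz(a): return np.array([[np.cos(a),-np.sin(a),0],[np.sin(a),np.cos(a),0],[0,0,1]])
E
python3 - <<'E'
from h import *
S=r.capture('side');T=r.capture('top')
zs=lambda x,y:(270+x/3.4,110+y/3.4)
zt=lambda x,y:(35+x/3.3,160+y/3.3)
for n,a,b in [('hR',zs(265,57),zt(527,427)),('hL',zs(547,152),zt(226,396)),('railR',zs(60,115),zt(710,235)),('railL',zs(740,345),zt(28,172))]:
    x,f=tri([S,T],[a,b]); print(n,x.round(4),f.round(1))
print('sole side z=.03',onz(S,[zs(352,292),zs(415,294),zs(417,508),zs(350,508)],.03).round(3).tolist())
print('sole top z=.03',onz(T,[zt(322,93),zt(380,87),zt(407,287),zt(347,298)],.03).round(3).tolist())
print('sand side z=.052',onz(S,[zs(200,230),zs(283,262),zs(208,435),zs(125,398)],.052).round(3).tolist())
print('sand top z=.052',onz(T,[zt(513,113),zt(604,130),zt(572,300),zt(477,287)],.052).round(3).tolist())
print('tray side z=.03',onz(S,[(150,127),(222,142),(203,223),(124,205)],.03).round(3).tolist())
print('tray top z=.03',onz(T,[(320,177),(404,175),(407,267),(322,270)],.03).round(3).tolist())
E
```

```text
hR [0.4424 0.1237 0.1542] [-1.  -0.1 -0.9  0.1]
hL [0.457  0.2964 0.1519] [-0.4 -0.  -0.4 -0. ]
railR [0.5469 0.0191 0.2312] [-1.3 -0.1 -1.2  0.2]
railL [0.5773 0.3812 0.2272] [0.1 0.  0.2 0. ]
sole side z=.03 [[0.523, 0.226, 0.03], [0.513, 0.266, 0.03], [0.651, 0.289, 0.03], [0.661, 0.248, 0.03]]
sole top z=.03 [[0.65, 0.287, 0.03], [0.654, 0.248, 0.03], [0.522, 0.224, 0.03], [0.514, 0.264, 0.03]]
sand side z=.052 [[0.515, 0.119, 0.052], [0.523, 0.175, 0.052], [0.643, 0.15, 0.052], [0.634, 0.096, 0.052]]
sand top z=.052 [[0.634, 0.154, 0.052], [0.624, 0.094, 0.052], [0.514, 0.112, 0.052], [0.522, 0.174, 0.052]]
tray side z=.03 [[0.487, -0.306, 0.03], [0.482, -0.132, 0.03], [0.675, -0.118, 0.03], [0.681, -0.297, 0.03]]
tray top z=.03 [[0.677, -0.125, 0.03], [0.683, -0.307, 0.03], [0.485, -0.307, 0.03], [0.477, -0.128, 0.03]]
```

```bash
cat >> h.py <<'E'
from scipy.spatial.transform import Rotation as Ro
YAW=np.radians(-4.8); HO=np.array([0.4846,0.2071,0]); HR=rz(YAW)
def hood(p): return HO+HR@np.array(p,float)
def bar(th):
    a=np.radians(22)+th; return hood([.220-.275*np.cos(a),0,.05+.275*np.sin(a)])
def Rcage(tilt,yaw=YAW):
    t=np.radians(tilt);h=np.array([np.cos(yaw),np.sin(yaw),0]);k=np.array([0,0,1.])
    z=np.cos(t)*h-np.sin(t)*k; u=np.sin(t)*h+np.cos(t)*k; y=-u; return np.c_[np.cross(y,z),y,z]
def Rgrasp(tilt,yaw,sgn=1):
    t=np.radians(tilt);h=np.array([np.cos(yaw),np.sin(yaw),0]);k=np.array([0,0,1.])
    z=np.cos(t)*h-np.sin(t)*k; y=sgn*np.array([-np.sin(yaw),np.cos(yaw),0]); return np.c_[np.cross(y,z),y,z]
def rel(R1,p1,R0=None,p0=None):
    if R0 is None: s=r.sense();R0=s['ee_rot'];p0=s['tcp_pos']
    R0=np.array(R0)
    return np.r_[R0.T@(np.array(p1)-p0)/.025, np.degrees(Ro.from_matrix(R0.T@R1).as_rotvec())/5].round(3).tolist()
def tcp(R,pinch): return np.array(pinch)+R[:,2]*r.pinch_z
E
python3 - <<'E'
from h import *
R=Rcage(45); print(R.round(3).tolist())
s=r.sense();R0=s['ee_rot']
print(rel(R0,[.25,-.45,.35]))
print(rel(R,[.35,.0,.35]))
b=bar(0);print(b, tcp(R,b)-.12*R[:,2])
print(rel(R,tcp(R,b)-.12*R[:,2]))
E
```

```text
[[-0.084, -0.705, 0.705], [-0.996, 0.059, -0.059], [0.0, -0.707, -0.707]]
[-5.318, 5.107, -6.058, 0.0, 0.0, 0.0]
[-13.578, 21.593, -6.059, 7.791, -5.57, -13.446]
[0.4497471  0.21002668 0.15301681] [0.3783684  0.21602052 0.22464673]
[-16.781, 29.698, -1.045, 7.791, -5.57, -13.446]
```

Emit:
play_rows --pt "-2.5 2.5 -3 0 0 0 50" --pt "-5 5 -6 0 0 0 50" --pt "-6 8 -6 0.8 -0.6 -1.4 50" --pt "-7.5 10 -6 1.6 -1.1 -2.7 50" --pt "-8.5 12 -6 2.4 -1.7 -4.1 50" --pt "-9.5 14 -6 3.2 -2.3 -5.5 50" --pt "-10.5 16 -6 4 -2.8 -6.8 50" --pt "-11.5 18 -6 4.7 -3.4 -8.1 50" --pt "-12.5 20 -6 5.5 -4 -9.5 50" --pt "-13.5 21.6 -6 6.2 -4.5 -10.8 50" --pt "-13.6 21.6 -6 7 -5 -12.1 50" --pt "-13.6 21.6 -6 7.8 -5.6 -13.4 50"

```text
time_s: 2.3
tcp_pos: [0.3065, -0.1448, 0.339]
ee_rot: [[-0.251, -0.751, 0.61], [-0.967, 0.226, -0.119], [-0.049, -0.62, -0.783]]
wrist_force: [0.8, 1.0, -0.4]
gripper_width: 0.573
```

Run:
```python
from h import *
s=r.sense();print(s['time_s'],s['joints'].round(1),s['tcp_pos'],s['ee_rot'].round(3).tolist())
R=Rcage(45);b=bar(0)
print(rel(R,tcp(R,b)-.12*R[:,2]))
```

```text
2.3 [ 26.5 -42.4 -49.8  27.9 -53.9 -52.9] [ 0.30647457 -0.14475247  0.33897224] [[-0.251, -0.751, 0.61], [-0.967, 0.226, -0.119], [-0.049, -0.62, -0.783]]
[-14.451, 3.935, 3.622, 1.278, -0.88, -1.825]
```

Emit:
play_rows --pt "-14.5 4 3.6 1.3 -0.9 -1.8 50" --pt "-14.5 4 3.6 1.3 -0.9 -1.8 50" --pt "-14.5 4 3.6 1.3 -0.9 -1.8 50" --pt "-14.5 4 3.6 1.3 -0.9 -1.8 50" --pt "-14.5 4 3.6 1.3 -0.9 -1.8 50" --pt "-14.5 4 3.6 1.3 -0.9 -1.8 50" --pt "-14.5 4 3.6 1.3 -0.9 -1.8 50" --pt "-14.5 4 3.6 1.3 -0.9 -1.8 50" --pt "-14.5 4 3.6 1.3 -0.9 -1.8 50" --pt "-14.5 4 3.6 1.3 -0.9 -1.8 50"

```text
time_s: 3.3
tcp_pos: [0.3551, 0.0512, 0.2721]
ee_rot: [[-0.1, -0.727, 0.679], [-0.995, 0.075, -0.067], [-0.002, -0.683, -0.731]]
wrist_force: [1.1, -0.4, -1.1]
gripper_width: 0.578
```

Run:
```python
from h import *
s=r.sense();print(s['time_s'],s['joints'].round(1),s['tcp_pos'],s['ee_rot'].round(3).tolist())
R=Rcage(45);b=bar(0)
print(rel(R,tcp(R,b)-.12*R[:,2]))
print(rel(R,tcp(R,b)))
snap('wrist','w1.png');snap('top','t1.png')
```

```text
3.3 [ 138.4  -57.2  -60.9   27.6 -120.3 -137.5] [0.35510331 0.05122277 0.27205841] [[-0.1, -0.727, 0.679], [-0.995, 0.075, -0.067], [-0.002, -0.683, -0.731]]
[-6.648, 1.109, 1.576, 0.389, -0.117, -0.152]
[-6.699, 0.947, 6.373, 0.389, -0.117, -0.152]
```

View pics/t1.png

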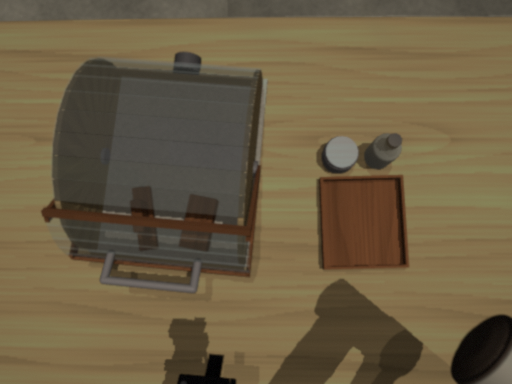

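Run:
```python
from h import *
# tool down with same heading: x same
R=Rcage(89.5,np.radians(-4.8))
print(rel(R,[.45,-.15,.40]))
R=Rcage(89.5,np.radians(-20))
print(rel(R,[.45,-.15,.40]))
```

```text
[8.09, -6.788, -0.752, -8.471, 0.065, 0.117]
[8.09, -6.788, -0.752, -8.414, 1.214, 3.007]
```

Emit:
play_rows --pt "1 -1 0 -1.6 0 0 50" --pt "2.4 -2 0 -3.2 0 0 50" --pt "4 -3.5 0 -4.8 0 0 50" --pt "6 -5 -0.4 -6.4 0 0 50" --pt "8 -6.8 -0.8 -8.5 0 0 50" --pt "8 -6.8 -0.8 -8.5 0 0 50" --pt "8 -6.8 -0.8 -8.5 0 0 50" --pt "8 -6.8 -0.8 -8.5 0 0 50"

```text
time_s: 4.2
tcp_pos: [0.4352, -0.1604, 0.4409]
ee_rot: [[-0.108, -0.994, 0.01], [-0.994, 0.108, 0.002], [-0.004, -0.009, -1.0]]
wrist_force: [0.1, -0.6, -0.3]
gripper_width: 0.577
```

```bash
cat >> h.py <<'E'
def st():
    s=r.sense();print(s['time_s'],s['joints'].round(1),s['tcp_pos'].round(4),s['ee_rot'].round(3).tolist(),s['wrist_force'].round(1),s['gripper_width']);return s
E
python3 -c "
from h import *
st();print(rel(Rcage(89.5),[.45,-.15,.4]))"
```

```text
4.2 [ 139.3  -69.3    6.9    2.  -166.4 -143.6] [ 0.4352 -0.1604  0.4409] [[-0.108, -0.994, 0.01], [-0.994, 0.108, 0.002], [-0.004, -0.009, -1.0]] [ 0.1 -0.6 -0.3] 0.5771376591491727
[-0.473, -0.529, 1.643, -0.006, 0.038, -0.283]
```

```bash
cat > fk.py <<'E'
import numpy as np
from scipy.optimize import least_squares
from scipy.spatial.transform import Rotation as Ro
def Rx(a): return Ro.from_euler('x',a,degrees=True).as_matrix()
def Ry(a): return Ro.from_euler('y',a,degrees=True).as_matrix()
def Rz(a): return Ro.from_euler('z',a,degrees=True).as_matrix()
E0=Rz(180)  # tool
def fk(q,P):
    a0,H,L1,e,L2,L3=P
    R1=Rz(q[0]); p=R1@[a0,0,H]
    R2=R1@Ry(q[1]); p=p+R2@[0,0,L1]
    R3=R2@Ry(-q[2]); p=p+R3@[0,0,e]
    R4=R3@Rx(S4*q[3]); p=p+R4@[L2,0,0]; w=p
    R5=R4@Ry(-q[4])
    p=p+R5@[L3,0,0]
    R6=R5@Rx(S6*q[5])
    # tool z = R6 x ; at q6=0 tool y = -radial when pointing down: R6 z axis at pitch 90 = +radial
    T=np.c_[np.cross(-R6[:,2],R6[:,0]),-R6[:,2],R6[:,0]]
    return p,T,w
S4,S6=1,1
D=[([-61.1000326,22.0896744,.377642494,-.0296268713,-68.4099263,-14.8156505],[.15193727,-.60556132,.19745486],[[-.97,-.243,-.0006],[-.243,.97,.002],[0,.002,-1]]),
([26.5,-42.4,-49.8,27.9,-53.9,-52.9],[.30647,-.14475,.33897],[[-0.251,-0.751,0.61],[-0.967,0.226,-0.119],[-0.049,-0.62,-0.783]]),
([138.4,-57.2,-60.9,27.6,-120.3,-137.5],[.3551,.05122,.27206],[[-0.1,-0.727,0.679],[-0.995,0.075,-0.067],[-0.002,-0.683,-0.731]]),
([139.3,-69.3,6.9,2.0,-166.4,-143.6],[.4352,-.1604,.4409],[[-0.108,-0.994,0.01],[-0.994,0.108,0.002],[-0.004,-0.009,-1.0]])]
if __name__=='__main__':
    import itertools
    P0=[0,.3,.35,0,.35,.2]
    for S4,S6 in itertools.product([1,-1],[1,-1]):
        print(S4,S6,[round(float(np.abs(fk(q,P0)[1]-np.array(T)).max()),3) for q,p,T in D])
        f=lambda P:np.concatenate([fk(q,P)[0]-p for q,p,T in D])
        s=least_squares(f,P0);print(s.x.round(4),np.abs(s.fun).max())
E
python3 fk.py
```

```text
1 1 [0.448, 1.174, 0.876, 0.859]
[ 0.0217 -0.1268  0.5339  0.0725  0.3792 -0.0017] 0.3224813361224672
1 -1 [0.001, 0.741, 0.682, 0.067]
[ 0.0217 -0.1268  0.5339  0.0725  0.3792 -0.0017] 0.3224813361224672
-1 1 [0.448, 1.218, 0.983, 0.874]
[-0.0049  0.3194  0.527   0.0367  0.4137  0.4729] 0.1335066295485981
-1 -1 [0.0, 0.001, 0.001, 0.002]
[-0.0049  0.3194  0.527   0.0367  0.4137  0.4729] 0.1335066295485981
```

```bash
python3 - <<'E'
import re
s=open('fk.py').read()
s=s.replace("a0,H,L1,e,L2,L3=P","a0,H,L1,e,L2,L3,w5=P").replace("R5@[L3,0,0]","R5@[L3,0,w5]").replace("S4,S6=1,1","S4,S6=-1,-1").replace(".35,.2]",".35,.2,0]")
s=s.replace("for S4,S6 in itertools.product([1,-1],[1,-1]):","for _ in [1]:").replace("print(s.x.round(4),","print(s.x.round(4),s.fun.round(3),")
open('fk.py','w').write(s)
E
python3 fk.py
```

```text
-1 -1 [0.0, 0.001, 0.001, 0.002]
[-0.0195  0.3201  0.5231  0.0398  0.4141  0.4732  0.0137] [ 0.133  0.09   0.018  0.03   0.117 -0.012 -0.008 -0.102 -0.008 -0.101
 -0.121  0.002] 0.1330559571141382
```

```bash
python3 - <<'E'
s=open('fk.py').read()
s=s.replace("L3,w5=P","L3,w5,b0,b5=P").replace("[a0,0,H]","[a0,b0,H]").replace("R5@[L3,0,w5]","R5@[L3,b5,w5]").replace(".2,0]",".2,0,-.1,0]")
open('fk.py','w').write(s)
E
python3 fk.py
```

```text
-1 -1 [0.0, 0.001, 0.001, 0.002]
[-3.000e-04  1.607e-01  5.646e-01  3.000e-04  4.219e-01  3.305e-01
  2.000e-04  3.000e-04 -1.602e-01] [-0.  0.  0.  0.  0. -0. -0. -0. -0.  0.  0.  0.] 0.00023014141742751237
```

```bash
cat >> fk.py <<'E'
P=[-3e-4,.1607,.5646,3e-4,.4219,.3305,2e-4,3e-4,-.1602]
LO=np.array([-179.83,-69.29,-61.27,-181.25,-171.15,-177.46]);HI=np.array([179.83,118.12,80.66,117.63,-9.14,177.46])
def ik(p,T,q0):
    def f(q):
        a,b,_=fk(q,P); return np.r_[(a-p)*1000, Ro.from_matrix(b.T@T).as_rotvec()*200]
    s=least_squares(f,np.clip(q0,LO+.1,HI-.1),bounds=(LO,HI),x_scale=10.); return s.x,np.abs(s.fun).max()
def rows(q0,qs):
    p0,R0,_=fk(q0,P);o=[]
    for q in qs:
        p,R,w=fk(q,P); o.append(np.r_[R0.T@(p-p0)/.025,np.degrees(Ro.from_matrix(R0.T@R).as_rotvec())/5].round(2).tolist())
    return o
E
python3 - <<'E'
from fk import *
from h import r
q0=r.sense()['joints']
N=np.array([139.3,-20,-20,0,-90,-170])
qs=[q0+(N-q0)*t for t in np.linspace(0,1,16)[1:]]
for q,o in zip(qs,rows(q0,qs)): 
    p,T,w=fk(q,P); print(o,p.round(3),w.round(3))
E
```

```text
[-1.13, 1.58, -0.8, 0.01, -0.02, 0.32] [ 0.399 -0.128  0.461] [ 0.287 -0.248  0.79 ]
[-2.28, 3.19, -1.44, 0.02, -0.04, 0.63] [ 0.362 -0.095  0.477] [ 0.25  -0.216  0.805]
[-3.42, 4.82, -1.93, 0.02, -0.06, 0.95] [ 0.324 -0.063  0.488] [ 0.213 -0.184  0.817]
[-4.56, 6.45, -2.26, 0.02, -0.07, 1.26] [ 0.287 -0.03   0.496] [ 0.176 -0.152  0.825]
[-5.68, 8.07, -2.43, 0.02, -0.07, 1.58] [0.25  0.002 0.5  ] [ 0.139 -0.12   0.829]
[-6.79, 9.68, -2.46, 0.01, -0.08, 1.9] [0.213 0.034 0.501] [ 0.102 -0.089  0.829]
[-7.86, 11.26, -2.34, 0.01, -0.07, 2.22] [0.176 0.065 0.498] [ 0.067 -0.058  0.826]
[-8.91, 12.81, -2.07, -0.0, -0.07, 2.54] [0.141 0.096 0.491] [ 0.032 -0.028  0.819]
[-9.92, 14.31, -1.68, -0.01, -0.06, 2.87] [0.106 0.125 0.481] [-0.002  0.001  0.809]
[-10.89, 15.76, -1.16, -0.03, -0.04, 3.19] [0.073 0.153 0.467] [-0.035  0.029  0.796]
[-11.81, 17.14, -0.52, -0.04, -0.03, 3.53] [0.041 0.179 0.451] [-0.066  0.056  0.78 ]
[-12.67, 18.46, 0.23, -0.05, -0.01, 3.86] [0.011 0.205 0.432] [-0.095  0.082  0.761]
[-13.49, 19.71, 1.09, -0.07, 0.01, 4.2] [-0.018  0.228  0.411] [-0.123  0.106  0.74 ]
[-14.24, 20.87, 2.03, -0.08, 0.04, 4.55] [-0.044  0.25   0.387] [-0.149  0.128  0.717]
[-14.94, 21.95, 3.05, -0.1, 0.06, 4.9] [-0.069  0.27   0.361] [-0.173  0.149  0.692]
```

Emit:
play_rows --pt "-1.1 1.6 -0.8 0 0 0.3 50" --pt "-2.3 3.2 -1.4 0 0 0.6 50" --pt "-3.4 4.8 -1.9 0 0 0.9 50" --pt "-4.6 6.5 -2.2 0 0 1.2 50" --pt "-5.7 8.1 -2.4 0 0 1.6 50" --pt "-6.8 9.7 -2.4 0 0 1.9 50" --pt "-7.9 11.3 -2.3 0 0 2.2 50"

```text
time_s: 4.9
tcp_pos: [0.1746, 0.0673, 0.4918]
ee_rot: [[-0.293, -0.956, 0.018], [-0.956, 0.293, -0.004], [-0.001, -0.018, -1.0]]
wrist_force: [-1.2, 0.4, 0.5]
gripper_width: 0.578
```

Run:
```python
from fk import *
from h import r,st
q0=st()['joints']
print(fk(q0,P)[2])
N=np.array([q0[0],-20,-20,0,-90,-170])
qs=[q0+(N-q0)*t for t in np.linspace(0,1,10)[1:]]
for q,o in zip(qs,rows(q0,qs)): 
    p,T,w=fk(q,P); print(o,p.round(3),w.round(3))
```

```text
4.9 [ 140.9  -46.5   -6.5    0.6 -131.  -157.6] [0.1746 0.0673 0.4918] [[-0.293, -0.956, 0.018], [-0.956, 0.293, -0.004], [-0.001, -0.018, -1.0]] [-1.2  0.4  0.5] 0.5776898757937483
[ 0.06698156 -0.05486543  0.82108757]
[-0.62, 1.54, 0.19, -0.02, -0.0, 0.26] [0.142 0.093 0.486] [ 0.036 -0.029  0.816]
[-1.21, 3.04, 0.48, -0.04, -0.0, 0.52] [0.111 0.119 0.478] [ 0.005 -0.004  0.808]
[-1.79, 4.5, 0.88, -0.07, -0.0, 0.79] [0.081 0.143 0.468] [-0.025  0.02   0.797]
[-2.35, 5.91, 1.37, -0.09, -0.0, 1.05] [0.051 0.167 0.455] [-0.054  0.043  0.785]
[-2.88, 7.27, 1.94, -0.11, 0.0, 1.32] [0.023 0.189 0.44 ] [-0.081  0.066  0.77 ]
[-3.38, 8.57, 2.6, -0.14, 0.01, 1.59] [-0.004  0.211  0.423] [-0.107  0.087  0.753]
[-3.86, 9.8, 3.34, -0.16, 0.02, 1.86] [-0.03   0.231  0.404] [-0.132  0.107  0.734]
[-4.31, 10.97, 4.15, -0.18, 0.03, 2.14] [-0.054  0.25   0.383] [-0.156  0.126  0.714]
[-4.73, 12.06, 5.02, -0.21, 0.03, 2.41] [-0.077  0.268  0.361] [-0.177  0.144  0.692]
```

Emit:
play_rows --pt "-0.6 1.5 0.2 0 0 0.3 50" --pt "-1.2 3.0 0.5 0 0 0.5 50" --pt "-1.8 4.5 0.9 0 0 0.8 50" --pt "-2.3 5.9 1.4 0 0 1.1 50" --pt "-2.9 7.3 1.9 0 0 1.3 50" --pt "-3.4 8.6 2.6 0 0 1.6 50" --pt "-3.9 9.8 3.3 0 0 1.9 50" --pt "-4.3 11 4.1 0 0 2.1 50"

```text
time_s: 5.7
tcp_pos: [-0.0538, 0.2495, 0.3834]
ee_rot: [[-0.462, -0.887, 0.019], [-0.887, 0.462, -0.005], [-0.004, -0.019, -1.0]]
wrist_force: [0.5, -0.7, 0.0]
gripper_width: 0.574
```

Run:
```python
from fk import *
from h import *
q0=st()['joints']
print(fk(q0,P)[2])
R=Rcage(45)
for th in [0,.4,.75,.95]:
  for back in [0,.12]:
    q,e=ik(tcp(R,bar(th))-back*R[:,2],R,[20,0,-30,0,-60,0]); print(th,back,q.round(1),round(e,2),fk(q,P)[2].round(3))
```

```text
5.7 [ 141.7  -22.7  -18.5    0.4  -95.2 -169.2] [-0.0538  0.2495  0.3834] [[-0.462, -0.887, 0.019], [-0.887, 0.462, -0.005], [-0.004, -0.019, -1.0]] [ 0.5 -0.7  0. ] 0.5739605390670793
[-0.15924208  0.12549417  0.71271387]
0 0 [  40.7    5.4  -61.3   98.1  -30.6 -138.6] 16.59 [0.167 0.144 0.336]
0 0.12 [  72.3   -8.8  -61.3   62.4  -49.  -125.6] 7.44 [0.051 0.162 0.384]
0.4 0 [  34.2   -0.2  -56.2   97.6  -26.7 -128.3] 0.0 [0.193 0.132 0.376]
0.4 0.12 [  63.   -11.7  -51.7   60.5  -48.8 -109.4] 0.0 [0.095 0.186 0.443]
0.75 0 [  33.7    2.6  -45.1   81.3  -26.4 -109.7] 0.0 [0.257 0.172 0.413]
0.75 0.12 [ 52.2  -7.8 -40.6  57.  -45.  -94.8] 0.0 [0.17  0.22  0.492]
0.95 0 [  31.6    6.   -38.5   75.8  -25.6 -101.8] 0.0 [0.307 0.189 0.427]
0.95 0.12 [ 46.4  -4.  -34.6  55.2 -42.1 -88.1] 0.0 [0.223 0.234 0.509]
```

```bash
cat >> h.py <<'E'
def Rb(tilt,yawdeg,sgn=-1):
    t=np.radians(tilt);a=np.radians(yawdeg);h=np.array([np.cos(a),np.sin(a),0]);k=np.array([0,0,1.])
    z=np.cos(t)*h-np.sin(t)*k; b=HR@[0,1,0]; u=np.cross(z,b); u/=np.linalg.norm(u)
    if u[2]<0:u=-u
    y=sgn*u; return np.c_[np.cross(y,z),y,z]
E
python3 - <<'E'
from fk import *
from h import *
res=[]
for sg in (-1,1):
 for yaw in (-40,-20,-5,10,25,40,55):
  for tilt in (20,35,45,55,65):
   R=Rb(tilt,yaw,sg); best=None
   for g in ([20,0,-30,0,-60,0],[20,0,-30,60,-40,-90],[20,0,-30,-90,-60,90],[0,0,-30,-90,-60,150],[20,0,-30,0,-60,150]):
    q=g;E=0;M=99;Q=[]
    for th,bk in ((.8,0),(.4,0),(0,0),(0,.1),(.8,.1),(.95,0)):
      q,e=ik(tcp(R,bar(th))-bk*R[:,2],R,q if bk==0 and th<.9 else Q[0] if th>.5 else Q[-1]);Q.append(q)
      E=max(E,e);M=min(M,(q-LO).min(),(HI-q).min())
      if E>1:break
    if E<1 and (best is None or M>best[0]): best=(M,Q)
   if best: 
     d=np.abs(best[1][0]-best[1][2]).max(); print(sg,yaw,tilt,round(best[0],1),best[1][2].round(0),best[1][0].round(0),round(d))
E
```

```text
-1 -40 20 4.7 [  67.   27.  -57.   71.  -72. -160.] [  48.   19.  -40.   81.  -72. -134.] 26
-1 -40 35 7.3 [  64.   19.  -54.   66.  -61. -139.] [  49.   16.  -33.   66.  -64. -111.] 29
-1 -40 45 10.0 [  62.   15.  -51.   59.  -54. -125.] [ 48.  14. -27.  54. -61. -95.] 30
-1 -40 55 14.0 [  60.   12.  -47.   49.  -49. -109.] [ 46.  14. -20.  41. -61. -79.] 30
-1 -40 65 19.6 [ 57.  11. -42.  36. -46. -91.] [ 44.  15. -11.  28. -64. -64.] 30
-1 -20 55 4.1 [  52.    7.  -57.   70.  -36. -121.] [ 44.   9. -28.  45. -46. -81.] 40
-1 -20 65 12.4 [ 54.   7. -49.  45. -35. -97.] [ 42.  11. -16.  28. -54. -63.] 34
-1 -5 65 8.3 [ 50.   4. -53.  50. -27. -99.] [ 41.   9. -18.  24. -48. -59.] 40
-1 10 65 6.2 [ 46.   3. -55.  52. -18. -97.] [ 38.   8. -17.  17. -44. -51.] 46
-1 25 65 5.2 [ 46.   2. -53.  37. -14. -82.] [ 35.   8. -13.   6. -45. -41.] 41
-1 40 20 11.3 [ -13.   16.  -48. -116.  -56.  137.] [  2.   5. -18. -88. -35.  83.] 53
-1 40 35 6.1 [  9.   4. -36. -91. -25.  80.] [ 22.   3. -17. -42. -23.  21.] 59
-1 40 65 10.3 [ 45.   3. -43.   7. -19. -53.] [ 31.   9.  -8.  -5. -49. -30.] 35
[... 1191 characters left out ...]
. -45. 139.] 41
1 40 20 11.3 [ -13.   16.  -48. -116.  -56.  -43.] [  2.   5. -18. -88. -35. -97.] 53
1 40 35 6.1 [   9.    4.  -36.  -91.  -25. -100.] [  22.    3.  -17.  -42.  -23. -159.] 59
1 40 65 10.3 [ 45.   3. -43.   7. -19. 127.] [ 31.   9.  -8.  -5. -49. 150.] 35
1 55 20 22.0 [-11.  18. -38. -98. -60. -67.] [  -2.   10.  -12.  -81.  -53. -107.] 40
1 55 35 26.3 [   5.    8.  -32.  -80.  -39. -113.] [  10.    7.   -8.  -55.  -45. -149.] 36
1 55 45 3.2 [  20.    4.  -30.  -58.  -28. -150.] [  17.    7.   -7.  -38.  -45. -173.] 24
1 55 55 4.6 [ 33.   3. -33. -32. -24. 173.] [ 23.   8.  -5. -24. -49. 169.] 28
1 55 65 19.2 [ 39.   5. -33. -14. -29. 150.] [ 27.  11.  -2. -14. -56. 157.] 31
```

Run:
```python
from fk import *
from h import *
q0=st()['joints']
R=Rb(35,55,-1)
B,e=ik(tcp(R,bar(0))-.1*R[:,2],R,[5,8,-32,-80,-39,67]); print('B',B.round(1),e)
A=np.array([30,-20,-20,0,-85,0.])
def show(q0,q1,n):
    qs=[q0+(q1-q0)*t for t in np.linspace(0,1,n+1)[1:]]
    pp=fk(q0,P)
    for q,o in zip(qs,rows(q0,qs)):
        f=fk(q,P); print(o,f[0].round(3),(f[0]-.33*f[1][:,2]).round(3),f[2].round(2),round(np.linalg.norm(f[0]-pp[0]),3),round(np.degrees(Ro.from_matrix(pp[1].T@f[1]).magnitude()),1)); pp=f
show(q0,A,18); print(); show(A,B,12)
```

```text
5.7 [ 141.7  -22.7  -18.5    0.4  -95.2 -169.2] [-0.0538  0.2495  0.3834] [[-0.462, -0.887, 0.019], [-0.887, 0.462, -0.005], [-0.004, -0.019, -1.0]] [ 0.5 -0.7  0. ] 0.5739605390670793
B [ -1.3  -3.9 -33.1 -67.7 -47.4  54.9] 1.6653345369377348e-13
[-0.69, -0.75, 0.07, -0.06, 0.01, -0.64] [-0.029  0.256  0.382] [-0.034  0.257  0.712] [-0.15  0.14  0.71] 0.026 3.2
[-1.31, -1.58, 0.13, -0.12, -0.0, -1.28] [-0.003  0.26   0.381] [-0.006  0.261  0.711] [-0.13  0.16  0.71] 0.026 3.2
[-1.86, -2.48, 0.2, -0.18, -0.03, -1.92] [0.023 0.262 0.38 ] [0.021 0.261 0.71 ] [-0.11  0.17  0.71] 0.026 3.2
[-2.31, -3.44, 0.27, -0.22, -0.07, -2.56] [0.049 0.261 0.379] [0.048 0.258 0.709] [-0.09  0.19  0.71] 0.027 3.2
[-2.67, -4.45, 0.34, -0.26, -0.12, -3.2] [0.076 0.257 0.377] [0.075 0.253 0.707] [-0.07  0.2   0.71] 0.027 3.2
[-2.93, -5.51, 0.41, -0.28, -0.19, -3.84] [0.102 0.251 0.376] [0.102 0.245 0.706] [-0.05  0.2   0.71] 0.027 3.2
[-3.08, -6.59, 0.48, -0.28, -0.26, -4.47] [0.128 0.242 0.375] [0.128 0.234 0.705] [-0.03  0.21  0.7 ] 0.027 3.2
[-3.12, -7.7, 0.55, -0.27, -0.33, -5.11] [0.153 0.23  0.374]
[... 1762 characters left out ...]
3 -0.062  0.52 ] [0.28 0.07 0.61] 0.023 5.2
[-4.49, -3.19, 5.44, 3.85, -5.78, 0.56] [0.326 0.133 0.234] [ 0.289 -0.066  0.495] [0.29 0.06 0.59] 0.021 5.2
[-4.66, -3.87, 5.84, 4.71, -6.14, 1.05] [0.339 0.146 0.225] [ 0.284 -0.068  0.47 ] [0.3  0.05 0.58] 0.02 5.2
[-4.66, -4.56, 6.19, 5.59, -6.36, 1.63] [0.355 0.155 0.218] [ 0.277 -0.07   0.447] [0.31 0.04 0.56] 0.019 5.3
[-4.47, -5.25, 6.5, 6.47, -6.42, 2.29] [0.372 0.159 0.212] [ 0.27  -0.07   0.426] [0.32 0.02 0.55] 0.019 5.4
[-4.1, -5.89, 6.8, 7.31, -6.34, 3.04] [0.392 0.16  0.206] [ 0.263 -0.068  0.407] [0.32 0.01 0.53] 0.02 5.6
[-3.55, -6.47, 7.1, 8.11, -6.11, 3.86] [0.412 0.155 0.2  ] [ 0.256 -0.066  0.389] [ 0.33 -0.01  0.52] 0.021 5.7
```

Emit:
play_rows --pt "-0.7 -0.7 0.1 0 0 -0.6 50" --pt "-1.3 -1.6 0.1 0 0 -1.3 50" --pt "-1.9 -2.5 0.2 0 0 -1.9 50" --pt "-2.3 -3.4 0.3 0 0 -2.6 50" --pt "-2.7 -4.4 0.3 0 0 -3.2 50" --pt "-2.9 -5.5 0.4 0 0 -3.8 50" --pt "-3.1 -6.6 0.5 0 0 -4.5 50" --pt "-3.1 -7.7 0.5 0 0 -5.1 50" --pt "-3 -8.8 0.6 0 0 -5.7 50" --pt "-2.9 -9.9 0.7 0 0 -6.4 50" --pt "-2.6 -11 0.7 0 -0.3 -7 50" --pt "-2.1 -12.1 0.8 0 -0.5 -7.7 50"

```text
time_s: 6.9
tcp_pos: [0.2404, 0.1539, 0.3692]
ee_rot: [[0.195, -0.98, 0.022], [-0.98, -0.194, 0.036], [-0.031, -0.029, -0.999]]
wrist_force: [0.9, 0.3, -0.2]
gripper_width: 0.575
```

```bash
cat > plan.py <<'E'
from fk import *
from h import *
def show(q0,q1,n):
    q0=np.array(q0);q1=np.array(q1)
    qs=[q0+(q1-q0)*t for t in np.linspace(0,1,n+1)[1:]]
    pp=fk(q0,P)
    for q,o in zip(qs,rows(q0,qs)):
        f=fk(q,P); print(o,f[0].round(3),(f[0]-.33*f[1][:,2]).round(2),f[2].round(2),round(np.linalg.norm(f[0]-pp[0]),3),round(np.degrees(Ro.from_matrix(pp[1].T@f[1]).magnitude()),1)); pp=f
E
python3 - <<'E'
from plan import *
q0=st()['joints']
show(q0,[30,-20,-20,0,-85,0],7)
R=Rb(35,55,-1)
B,e=ik(tcp(R,bar(0))-.1*R[:,2],R,[5,8,-32,-80,-39,67])
print();show(q0,B,18)
E
```

```text
6.9 [ 67.2 -20.8 -19.5   0.4 -88.9 -55.9] [0.2404 0.1539 0.3692] [[0.195, -0.98, 0.022], [-0.98, -0.194, 0.036], [-0.031, -0.029, -0.999]] [ 0.9  0.3 -0.2] 0.5754648553205521
[0.9, -0.41, 0.03, 0.07, -0.03, -0.54] [0.255 0.134 0.368] [0.25 0.12 0.7 ] [0.1 0.2 0.7] 0.025 2.7
[1.84, -0.75, 0.05, 0.15, -0.05, -1.07] [0.268 0.113 0.367] [0.26 0.1  0.7 ] [0.12 0.19 0.7 ] 0.025 2.7
[2.81, -1.0, 0.06, 0.24, -0.04, -1.61] [0.279 0.09  0.366] [0.27 0.07 0.7 ] [0.14 0.18 0.7 ] 0.025 2.7
[3.81, -1.18, 0.08, 0.33, -0.03, -2.15] [0.288 0.066 0.365] [0.27 0.05 0.69] [0.16 0.16 0.69] 0.025 2.7
[4.83, -1.26, 0.09, 0.42, 0.01, -2.69] [0.295 0.042 0.364] [0.28 0.03 0.69] [0.17 0.15 0.69] 0.026 2.7
[5.87, -1.26, 0.09, 0.51, 0.06, -3.22] [0.3   0.016 0.363] [0.28 0.   0.69] [0.19 0.13 0.69] 0.026 2.7
[6.91, -1.17, 0.1, 0.6, 0.14, -3.76] [ 0.303 -0.01   0.362] [ 0.28 -0.02  0.69] [0.2  0.11 0.69] 0.026 2.7

[-0.19, 0.16, 0.76, -0.49, -0.55, -0.43] [0.236 0.158 0.35 ] [0.25 0.13 0.68] [0.1  0.21 0.69] 0.02 4.3
[-0.4, 0.29, 1.48, -0.87, -1.17, -0.81] [0.232 0.164 0.333] [0.26 0.12 0.66] [0.12 0.21 0.68] 0.
[... 1003 characters left out ...]
15 0.228] [ 0.29 -0.01  0.47] [0.28 0.11 0.58] 0.017 4.4
[-1.57, -3.06, 6.01, 2.9, -8.01, -1.46] [0.311 0.213 0.223] [ 0.29 -0.02  0.46] [0.3  0.09 0.57] 0.018 4.6
[-1.22, -3.76, 6.21, 3.82, -8.15, -1.22] [0.33  0.208 0.218] [ 0.28 -0.03  0.44] [0.31 0.08 0.56] 0.02 4.7
[-0.74, -4.47, 6.4, 4.77, -8.15, -0.94] [0.35  0.2   0.213] [ 0.28 -0.04  0.43] [0.31 0.06 0.55] 0.022 4.8
[-0.14, -5.19, 6.58, 5.72, -8.01, -0.62] [0.371 0.188 0.209] [ 0.27 -0.05  0.41] [0.32 0.04 0.54] 0.024 5.0
[0.61, -5.88, 6.76, 6.66, -7.73, -0.26] [0.391 0.174 0.204] [ 0.26 -0.06  0.4 ] [0.33 0.01 0.53] 0.026 5.1
[1.49, -6.52, 6.94, 7.56, -7.3, 0.14] [0.412 0.155 0.2  ] [ 0.26 -0.07  0.39] [ 0.33 -0.01  0.52] 0.028 5.2
```

Emit:
play_rows --pt "-0.4 0.3 1.5 -0.9 -1.2 -0.8 50" --pt "-0.6 0.4 2.1 -1.1 -1.9 -1.1 50" --pt "-1.1 0.3 3.3 -1.3 -3.4 -1.6 50" --pt "-1.3 0.2 3.8 -1.2 -4.1 -1.8 50" --pt "-1.7 -0.4 4.6 -0.6 -5.6 -1.9 50" --pt "-1.9 -0.8 5 -0.1 -6.3 -1.9 50" --pt "-1.9 -1.8 5.5 1.2 -7.3 -1.8 50" --pt "-1.8 -2.4 5.8 2 -7.7 -1.7 50" --pt "-1.2 -3.8 6.2 3.8 -8.1 -1.2 50" --pt "-0.7 -4.5 6.4 4.8 -8.1 -0.9 50" --pt "0.6 -5.9 6.8 6.7 -7.7 -0.3 50" --pt "1.5 -6.5 6.9 7.6 -7.3 0.1 50"

```text
time_s: 8.1
tcp_pos: [0.4101, 0.153, 0.1985]
ee_rot: [[0.347, -0.807, 0.478], [-0.743, 0.075, 0.665], [-0.573, -0.586, -0.574]]
wrist_force: [0.2, 0.5, -0.7]
gripper_width: 0.576
```

Run:
```python
from plan import *
q0=st()['joints']
R=Rb(35,55,-1);print(R.round(3).tolist())
print('pre',rel(R,tcp(R,bar(0))-.1*R[:,2]));print('bar',rel(R,tcp(R,bar(0))))
snap('side','s2.png');snap('wrist','w2.png')
```

```text
8.1 [ -1.5  -4.2 -33.5 -67.9 -47.   55.2] [0.4101 0.153  0.1985] [[0.347, -0.807, 0.478], [-0.743, 0.075, 0.665], [-0.573, -0.586, -0.574]] [ 0.2  0.5 -0.7] 0.5757329453350035
[[0.353, -0.809, 0.47], [-0.738, 0.068, 0.671], [-0.575, -0.583, -0.574]]
pre [-0.08, -0.064, 0.067, -0.078, -0.083, -0.034]
bar [-0.109, -0.037, 4.067, -0.078, -0.083, -0.034]
```

View pics/s2.png

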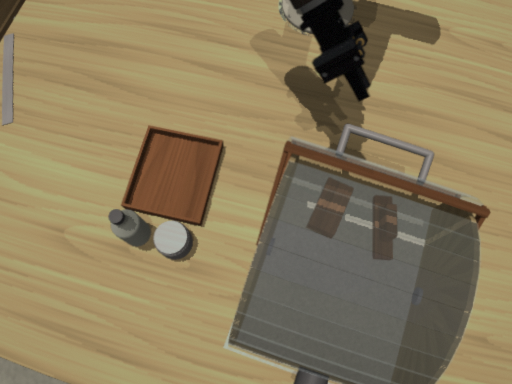

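View pics/w2.png

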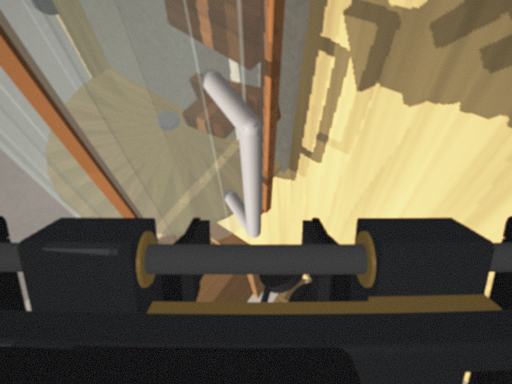

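Emit:
play_rows --pt "-0.1 0 0.8 0 0 0 50" --pt "-0.1 0 1.6 0 0 0 50" --pt "-0.1 0 2.4 0 0 0 50" --pt "-0.1 0 3.2 0 0 0 50" --pt "-0.1 0 3.7 0 0 0 50" --pt "-0.1 0 4.1 0 0 0 45" --pt "-0.1 0 4.1 0 0 0 36"

```text
time_s: 8.9
tcp_pos: [0.4564, 0.2288, 0.1443]
ee_rot: [[0.355, -0.808, 0.469], [-0.737, 0.067, 0.673], [-0.575, -0.585, -0.572]]
wrist_force: [-0.4, 0.0, -0.7]
gripper_width: 0.491
```

Run:
```python
from plan import *
s=st()
# arc rows for theta, lead so bar centred
R=Rb(35,55,-1)
R0=s['ee_rot'];p0=s['tcp_pos']
print(rel(R,tcp(R,bar(0))))
for th in np.arange(0.06,0.76,.06):
    print(round(th,2),rel(R0,p0+bar(th)-bar(0)))
snap('side','s3.png');snap('wrist','w3.png')
```

```text
8.9 [  6.3   7.2 -31.7 -80.4 -38.8  66.4] [0.4564 0.2288 0.1443] [[0.355, -0.808, 0.469], [-0.737, 0.067, 0.673], [-0.575, -0.585, -0.572]] [-0.4  0.  -0.7] 0.49105537221599616
[0.26, -0.039, -0.08, -0.008, 0.03, 0.024]
0.06 [-0.237, -0.569, -0.236, 0.0, 0.0, 0.0]
0.12 [-0.45, -1.157, -0.448, 0.0, 0.0, 0.0]
0.18 [-0.637, -1.761, -0.634, 0.0, 0.0, 0.0]
0.24 [-0.798, -2.381, -0.795, 0.0, 0.0, 0.0]
0.3 [-0.932, -3.013, -0.929, 0.0, 0.0, 0.0]
0.36 [-1.039, -3.655, -1.037, 0.0, 0.0, 0.0]
0.42 [-1.119, -4.305, -1.116, 0.0, 0.0, 0.0]
0.48 [-1.171, -4.961, -1.169, 0.0, 0.0, 0.0]
0.54 [-1.195, -5.62, -1.193, 0.0, 0.0, 0.0]
0.6 [-1.19, -6.28, -1.19, 0.0, 0.0, 0.0]
0.66 [-1.158, -6.938, -1.159, 0.0, 0.0, 0.0]
0.72 [-1.098, -7.593, -1.1, 0.0, 0.0, 0.0]
```

View pics/s3.png

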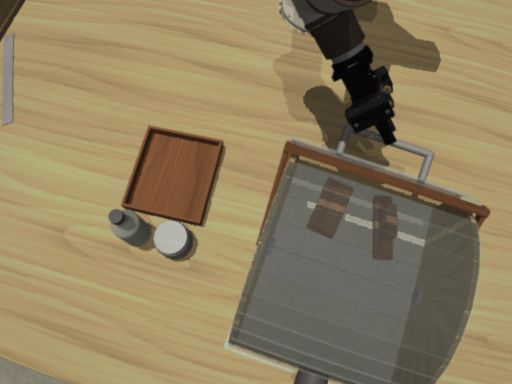

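View pics/w3.png

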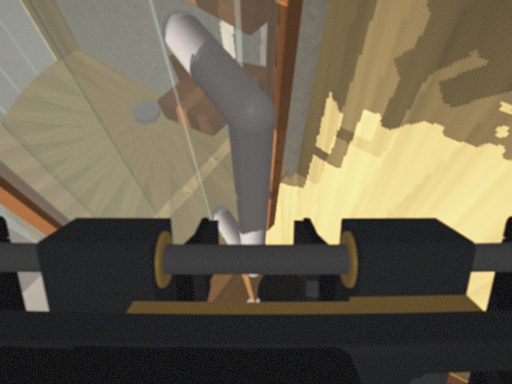

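Emit:
play_rows --pt "-0.2 -0.6 -0.2 0 0 0 36" --pt "-0.4 -1.1 -0.4 0 0 0 36" --pt "-0.6 -1.7 -0.6 0 0 0 36" --pt "-0.8 -2.3 -0.8 0 0 0 32" --pt "-0.9 -3 -0.9 0 0 0 32" --pt "-1 -3.6 -1 0 0 0 32" --pt "-1.1 -4.3 -1.1 0 0 0 32" --pt "-1.2 -4.9 -1.2 0 0 0 32" --pt "-1.2 -5.3 -1.2 0 0 0 32" --pt "-1.2 -5.7 -1.2 0 0 0 32" --pt "-1.2 -6 -1.2 0 0 0 32" --pt "-1.2 -6.3 -1.2 0 0 0 32"

```text
time_s: 10.2
tcp_pos: [0.559, 0.2198, 0.2721]
ee_rot: [[0.356, -0.807, 0.471], [-0.737, 0.067, 0.673], [-0.575, -0.586, -0.571]]
wrist_force: [0.4, 0.5, 0.1]
gripper_width: 0.369
```

```bash
cat >> h.py <<'E'
def theta_from_hw(p): # world pt of bar -> theta
    q=HR.T@(np.array(p)-HO); return np.arctan2(q[2]-.05,.22-q[0])-np.radians(22), np.hypot(q[2]-.05,.22-q[0])
E
python3 - <<'E'
from plan import *
s=st()
print(theta_from_hw(s['tcp_pos']-s['ee_rot'][:,2]*r.pinch_z))
snap('side','s4.png');snap('top','t4.png');snap('wrist','w4.png')
E
```

```text
10.2 [ 11.7   3.9 -14.8 -58.2 -41.6  34.2] [0.559  0.2198 0.2721] [[0.356, -0.807, 0.471], [-0.737, 0.067, 0.673], [-0.575, -0.586, -0.571]] [0.4 0.5 0.1] 0.3687899544512045
(np.float64(0.6003519468447963), np.float64(0.2794192156119915))
```

View pics/s4.png

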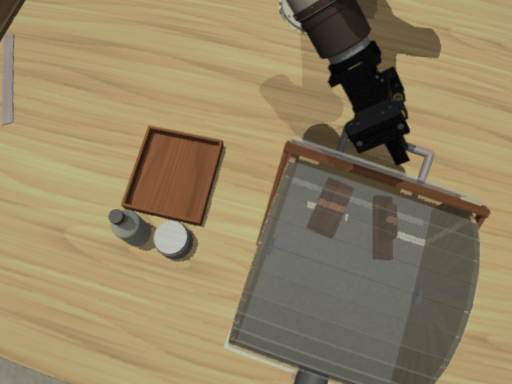

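View pics/t4.png

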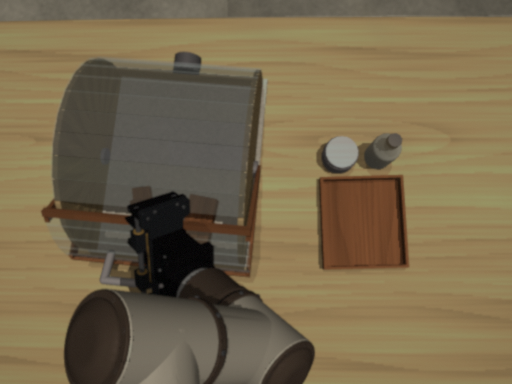

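View pics/w4.png

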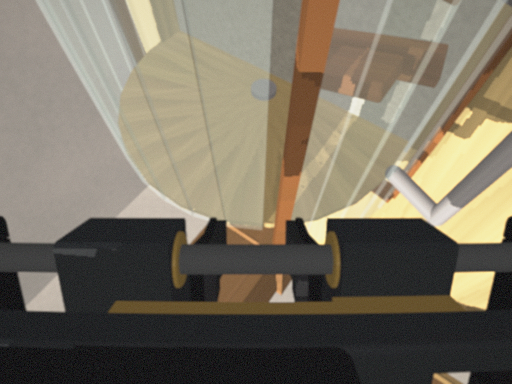

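Run:
```python
from plan import *
s=st()
R=Rb(35,55,-1);R0=s['ee_rot'];p0=s['tcp_pos']
print('pre',rel(R,tcp(R,bar(0))-.08*R[:,2]))
print('in',rel(R,tcp(R,bar(0))+.014*R[:,2]))
q,e=ik(tcp(R,bar(0))+.014*R[:,2],R,s['joints']);print(q.round(1),e)
```

```text
10.35 [ 11.7   3.9 -14.8 -58.2 -41.5  34.2] [0.559 0.22  0.272] [[0.356, -0.807, 0.471], [-0.737, 0.067, 0.673], [-0.575, -0.587, -0.57]] [ 0.1 -0.4 -0. ] 0.37057640531333585
pre [1.466, 6.285, -2.063, -0.027, 0.034, 0.034]
in [1.477, 6.294, 1.697, -0.027, 0.034, 0.034]
[  6.    9.3 -31.2 -81.9 -38.6  68.5] 1.942890293094024e-13
```

Emit:
play_rows --pt "0 0 -1.5 0 0 0 50" --pt "0.3 0.5 -2.8 0 0 0 50" --pt "0.6 2 -3 0 0 0 50" --pt "1 3.8 -2.8 0 0 0 50" --pt "1.4 5.5 -2.4 0 0 0 50" --pt "1.5 6.3 -2.1 0 0 0 50" --pt "1.5 6.3 -1.1 0 0 0 50" --pt "1.5 6.3 -0.1 0 0 0 50" --pt "1.5 6.3 0.9 0 0 0 50" --pt "1.5 6.3 1.5 0 0 0 40" --pt "1.5 6.3 1.7 0 0 0 25" --pt "1.5 6.3 1.7 0 0 0 19"

```text
time_s: 11.55
tcp_pos: [0.4648, 0.2317, 0.1332]
ee_rot: [[0.356, -0.808, 0.47], [-0.737, 0.067, 0.673], [-0.575, -0.585, -0.571]]
wrist_force: [-0.4, -1.2, 0.3]
gripper_width: 0.385
```

Emit:
play_rows --pt "0 0 0 0 0 0 19" --pt "0 0 0 0 0 0 19" --pt "0 0 0 0 0 0 19"

```text
time_s: 11.85
tcp_pos: [0.4651, 0.2313, 0.1346]
ee_rot: [[0.357, -0.806, 0.472], [-0.737, 0.068, 0.673], [-0.574, -0.588, -0.57]]
wrist_force: [0.4, 0.1, -0.4]
gripper_width: 0.23
```

Run:
```python
from plan import *
s=st()
R=Rb(35,55,-1)
print(rel(R,tcp(R,bar(0))+.014*R[:,2]))
snap('wrist','w5.png');snap('side','s5.png')
```

```text
11.85 [  5.6   9.4 -31.3 -82.4 -39.   69.5] [0.4651 0.2313 0.1346] [[0.357, -0.806, 0.472], [-0.737, 0.068, 0.673], [-0.574, -0.588, -0.57]] [ 0.4  0.1 -0.4] 0.23008420762653056
[-0.011, 0.011, 0.025, -0.044, 0.033, 0.046]
```

View pics/w5.png

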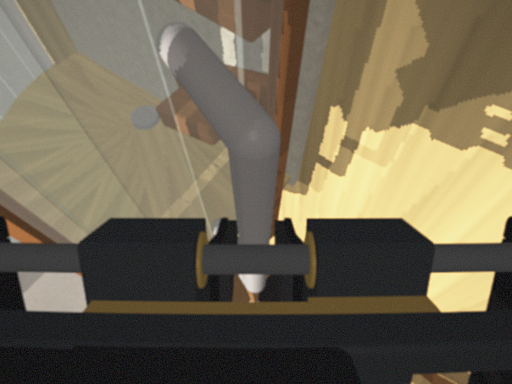

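View pics/s5.png

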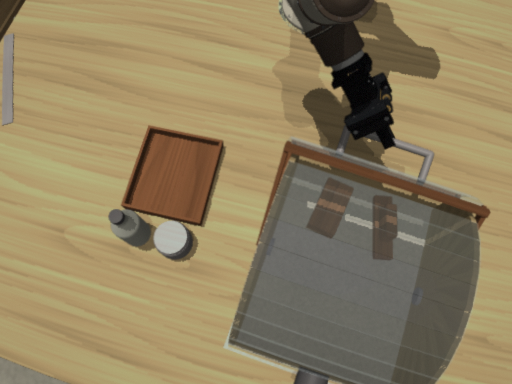

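Emit:
play_rows --pt "-0.1 -0.3 -0.1 0 0 0 19" --pt "-0.2 -0.6 -0.2 0 0 0 19" --pt "-0.4 -1 -0.4 0 0 0 19" --pt "-0.5 -1.4 -0.5 0 0 0 19" --pt "-0.6 -1.8 -0.6 0 0 0 19" --pt "-0.8 -2.4 -0.8 0 0 0 19" --pt "-0.9 -3 -0.9 0 0 0 19" --pt "-1 -3.6 -1 0 0 0 19" --pt "-1.1 -4.2 -1.1 0 0 0 19" --pt "-1.2 -4.7 -1.2 0 0 0 19" --pt "-1.2 -5.1 -1.2 0 0 0 19" --pt "-1.2 -5.3 -1.2 0 0 0 19"

```text
time_s: 13.15
tcp_pos: [0.5471, 0.2248, 0.2463]
ee_rot: [[0.357, -0.807, 0.47], [-0.736, 0.067, 0.674], [-0.575, -0.587, -0.57]]
wrist_force: [-3.1, 0.2, -1.0]
gripper_width: 0.214
```

Run:
```python
from plan import *
s=st()
off=.014
R0=s['ee_rot'];b=s['tcp_pos']-R0[:,2]*(r.pinch_z+off);th,rad=theta_from_hw(b);print(th,rad)
for t in np.arange(.55,.9,.05): print(round(t,2),rel(R0,s['tcp_pos']+bar(t)-b))
snap('wrist','w6.png');
```

```text
13.15 [ 11.5   4.7 -17.4 -61.7 -40.1  39. ] [0.5471 0.2248 0.2463] [[0.357, -0.807, 0.47], [-0.736, 0.067, 0.674], [-0.575, -0.587, -0.57]] [-3.1  0.2 -1. ] 0.2138807714964198
0.5100063902157409 0.2757564874540222
0.55 [0.002, -0.441, 0.022, 0.0, 0.0, 0.0]
0.6 [0.008, -0.991, 0.028, 0.0, 0.0, 0.0]
0.65 [0.034, -1.54, 0.052, 0.0, 0.0, 0.0]
0.7 [0.079, -2.086, 0.096, 0.0, 0.0, 0.0]
0.75 [0.144, -2.629, 0.16, 0.0, 0.0, 0.0]
0.8 [0.227, -3.166, 0.242, 0.0, 0.0, 0.0]
0.85 [0.33, -3.697, 0.343, 0.0, 0.0, 0.0]
```

View pics/w6.png

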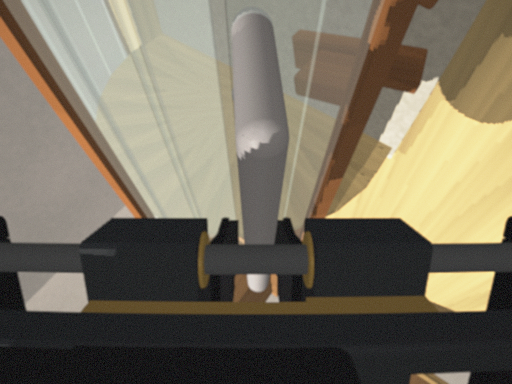

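Emit:
play_rows --pt "0 -0.4 0 0 0 0 19" --pt "0 -0.8 0 0 0 0 19" --pt "0 -1.2 0 0 0 0 19" --pt "0 -1.6 0.1 0 0 0 19" --pt "0.1 -2 0.1 0 0 0 19" --pt "0.1 -2.3 0.1 0 0 0 19" --pt "0.1 -2.5 0.2 0 0 0 19" --pt "0.1 -2.6 0.2 0 0 0 19" --pt "0.1 -2.6 0.2 0 0 0 19" --pt "0.1 -2.6 0.2 0 0 0 19"

```text
time_s: 14.2
tcp_pos: [0.6031, 0.2217, 0.2802]
ee_rot: [[0.357, -0.807, 0.472], [-0.737, 0.068, 0.673], [-0.575, -0.587, -0.57]]
wrist_force: [-1.2, -0.1, -0.5]
gripper_width: 0.219
```

Run:
```python
from plan import *
s=st()
R0=s['ee_rot'];b=s['tcp_pos']-R0[:,2]*(r.pinch_z+.014);print(theta_from_hw(b))
snap('wrist','w7.png');
```

```text
14.2 [ 11.2   7.6  -9.5 -56.9 -42.8  32.7] [0.6031 0.2217 0.2802] [[0.357, -0.807, 0.472], [-0.737, 0.068, 0.673], [-0.575, -0.587, -0.57]] [-1.2 -0.1 -0.5] 0.21871908174021767
(np.float64(0.7484290636480769), np.float64(0.2747996516484071))
```

Emit:
play_rows --pt "0 0 0 0 0 0 30" --pt "0 0 0 0 0 0 45" --pt "0 0 0 0 0 0 50" --pt "0 0 0 0 0 0 50"

```text
time_s: 14.65
tcp_pos: [0.6029, 0.2217, 0.28]
ee_rot: [[0.357, -0.807, 0.471], [-0.737, 0.067, 0.673], [-0.575, -0.587, -0.57]]
wrist_force: [0.3, 0.5, -0.9]
gripper_width: 0.491
```

Run:
```python
from plan import *
s=st()
snap('wrist','w8.png');
```

```text
14.65 [ 11.2   7.6  -9.5 -56.9 -42.8  32.7] [0.6029 0.2217 0.28  ] [[0.357, -0.807, 0.471], [-0.737, 0.067, 0.673], [-0.575, -0.587, -0.57]] [ 0.3  0.5 -0.9] 0.4911602265068974
```

Emit:
play_rows --pt "0 0 0 0 0 0 50" --pt "0 0 0 0 0 0 50" --pt "0 0 0 0 0 0 50" --pt "0 0 0 0 0 0 50" --pt "0 0 0 0 0 0 50"

```text
time_s: 15.2
tcp_pos: [0.6029, 0.2217, 0.2799]
ee_rot: [[0.356, -0.807, 0.471], [-0.737, 0.067, 0.673], [-0.575, -0.587, -0.57]]
wrist_force: [0.9, 0.3, -0.1]
gripper_width: 0.574
```

Run:
```python
from plan import *
s=st()
snap('wrist','w9.png');
a=[cv2.imread(f'pics/w{i}.png')[0:310,130:390] for i in (7,8,9)]
cv2.imwrite('pics/w789.png',np.hstack(a))
```

```text
15.2 [ 11.2   7.6  -9.5 -56.9 -42.8  32.7] [0.6029 0.2217 0.2799] [[0.356, -0.807, 0.471], [-0.737, 0.067, 0.673], [-0.575, -0.587, -0.57]] [ 0.9  0.3 -0.1] 0.5735779054004861
```

View pics/w789.png

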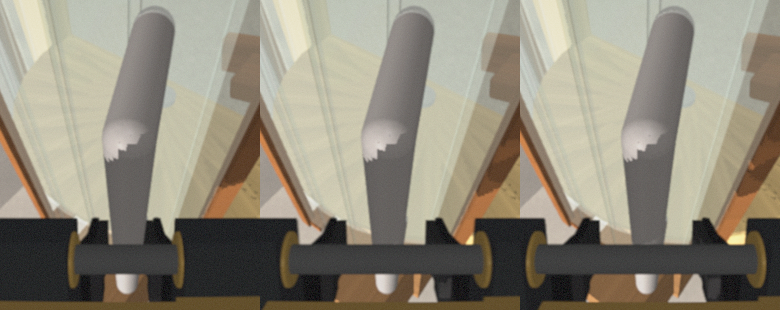

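Emit:
play_rows --pt "0 0 0 0 0 0 50" --pt "0 0 0 0 0 0 50" --pt "0 0 0 0 0 0 50" --pt "0 0 0 0 0 0 50" --pt "0 0 0 0 0 0 50"

```text
time_s: 15.75
tcp_pos: [0.6029, 0.2217, 0.2799]
ee_rot: [[0.357, -0.807, 0.471], [-0.737, 0.067, 0.673], [-0.575, -0.587, -0.57]]
wrist_force: [0.1, -0.7, -0.3]
gripper_width: 0.573
```

Run:
```python
from plan import *
s=st()
snap('wrist','w10.png');
g=[cv2.cvtColor(cv2.imread(f'pics/w{i}.png'),6)[0:170,200:330].astype(np.float32) for i in (7,8,9,10)]
for x in g[1:]: print(cv2.phaseCorrelate(g[0],x), cv2.phaseCorrelate(g[1],x))
```

```text
15.75 [ 11.2   7.6  -9.5 -56.9 -42.8  32.7] [0.6029 0.2217 0.2799] [[0.357, -0.807, 0.471], [-0.737, 0.067, 0.673], [-0.575, -0.587, -0.57]] [ 0.1 -0.7 -0.3] 0.5728179690368214
((-0.10069030249235311, 0.021500350024425074), 0.9728160278885453) ((0.4999999999999858, 1.4210854715202004e-14), 1.0000000000035114)
((-0.0917101969994718, 0.0831434004407896), 0.9886566673875345) ((0.47082701553570416, 0.08359214621346212), 0.9897853311295371)
((-0.07347606138147, 0.08514894931633421), 0.9786767565566326) ((0.4323181833577223, 0.06539481804668412), 0.9953345674742397)
```

Run:
```python
from plan import *
c=r.capture('wrist');print(np.array(c['T_tool_cam']).round(3).tolist())
by=9.8;B=np.array([.586,.2565,0]);RB=rz(np.radians(by))
for sg in (1,-1):
 for tilt in (25,35,45,55,65):
  R=Rgrasp(tilt,np.radians(by),sg)
  gp=B+RB@[-.015,0,0]+[0,0,.062]
  best=None
  for g in ([20,0,-30,0,-60,0],[11,8,-10,-57,-43,33],[20,20,-40,90,-50,-90],[20,20,-40,-90,-50,90],[20,20,-30,0,-40,90],[20,20,-30,0,-40,-90],[0,30,-40,-90,-80,150],[40,30,-40,90,-80,-150]):
   try:
    q,e=ik(tcp(R,gp),R,g)
    if e>.5: continue
    q2,e2=ik(tcp(R,gp)-np.array([.15,.02,-.03]),R,q)
    m=min((q-LO).min(),(HI-q).min(),(q2-LO).min(),(HI-q2).min())
    if e2<.5 and (best is None or m>best[0]): best=(m,q,q2)
   except Exception as ex: pass
  if best: print(sg,tilt,round(best[0],1),best[1].round(0),best[2].round(0),fk(best[1],P)[2].round(2))
```

```text
[[0.0, -0.967, -0.253, 0.069], [1.0, 0.001, -0.001, 0.0], [0.001, -0.253, 0.967, -0.187], [0.0, 0.0, 0.0, 1.0]]
1 45 0.0 [   9.   24.  -44. -178.  -23.   89.] [   9.   11.  -61. -179.  -27.   90.] [0.38 0.06 0.28]
```

```bash
cat > srch.py <<'E'
from plan import *
import itertools
B=np.array([.586,.2565,0])
def solve(p,R,seeds):
    out=[]
    for g in seeds:
        q,e=ik(p,R,g)
        if e<.3 and not any(np.abs(q-o).max()<2 for o in out): out.append(q)
    return out
seeds=[[a,20,-40,d,f,g] for a in (0,30) for d in (-170,-110,-60,0,60,110) for f in (-30,-80) for g in (-120,-30,60,150)]
if __name__=='__main__':
  by=9.8
  for tilt in (20,30,40,50,60,70,80):
   for sg in (1,-1):
    R=Rgrasp(tilt,np.radians(by),sg); gp=B+rz(np.radians(by))@[-.015,0,0]+[0,0,.062]
    for q in solve(tcp(R,gp),R,seeds[::2] if sg==1 else seeds[1::2]):
      print(sg,tilt,q.round(0),round(min((q-LO).min(),(HI-q).min())),fk(q,P)[2].round(2))
E
time python3 srch.py
```

```text
1 20 [   8.   41.  -57. -179.  -78.   90.] 3 [0.31 0.05 0.17]
-1 20 [   8.   41.  -57. -179.  -78.  -90.] 3 [0.31 0.05 0.17]
1 30 [   9.   32.  -53. -179.  -55.   90.] 3 [0.33 0.05 0.22]
-1 30 [   9.   32.  -53. -179.  -55.  -90.] 3 [0.33 0.05 0.22]
1 40 [   9.   26.  -47. -178.  -33.   89.] 3 [0.36 0.06 0.26]
-1 40 [   9.   26.  -47. -178.  -33.  -91.] 3 [0.36 0.06 0.26]
1 50 [   9.   23.  -40. -177.  -13.   88.] 4 [0.41 0.06 0.3 ]
-1 50 [   9.   23.  -40. -177.  -13.  -92.] 4 [0.41 0.06 0.3 ]
1 70 [  38.   23.  -41.   50.  -12. -166.] 3 [0.32 0.25 0.3 ]
-1 70 [ 38.  23. -41.  50. -12.  14.] 3 [0.32 0.25 0.3 ]
1 80 [  41.   26.  -22.    9.  -33. -129.] 24 [0.4  0.35 0.35]
-1 80 [ 41.  26. -22.   9. -33.  51.] 24 [0.4  0.35 0.35]
real	0m59.437s
user	0m55.395s
sys	0m0.173s
```

```bash
cat > g.py <<'E'
from plan import *
B=np.array([.586,.2565,0]);by=np.radians(9.8);hd=np.array([np.cos(by),np.sin(by),0])
def gpose(tilt,bx=-.010,h=.062,back=0,up=0,sg=1):
    R=Rgrasp(tilt,by,sg); return tcp(R,B+hd*(bx-back)+np.array([0,0,h+up])),R
E
python3 - <<'E'
from g import *
q=[9,27,-48,-178,-35,89]
for tilt in (35,40,45):
  q=[9,27,-48,-178,-35,89]
  for bk,up in ((0,0),(0,.03),(.04,.05),(.08,.08),(.12,.10),(.16,.12),(.2,.14)):
    q,e=ik(*gpose(tilt,back=bk,up=up),q);print(tilt,bk,up,q.round(1),round(e,2),(HO*0+HR.T@(gpose(tilt,back=bk,up=up)[0]-HO)).round(3))
s=st();q0=s['joints']
R0=s['ee_rot']
q1,e=ik(s['tcp_pos']-.12*R0[:,2],R0,q0);print(q1.round(1),e,s['tcp_pos']-.12*R0[:,2])
E
```

```text
35 0 0 [   8.6   28.9  -49.7 -178.6  -43.5   89.7] 0.0 [0.102 0.059 0.051]
35 0 0.03 [   8.6   24.3  -48.5 -178.4  -37.8   89.4] 0.0 [0.102 0.059 0.081]
35 0.04 0.05 [   8.4   19.3  -52.7 -178.2  -37.    89.3] 0.0 [0.063 0.049 0.101]
35 0.08 0.08 [   8.3   11.9  -55.6 -177.7  -32.5   88.9] 0.0 [0.025 0.039 0.131]
35 0.12 0.1 [   8.     5.3  -58.5 -177.   -28.7   88.4] 0.0 [-0.014  0.029  0.151]
35 0.16 0.12 [   7.7   -2.4  -60.3 -175.6  -23.    87.2] 0.0 [-0.053  0.019  0.171]
35 0.2 0.14 [   7.5  -11.1  -60.5 -172.5  -14.5   84. ] 0.0 [-0.091  0.009  0.191]
40 0 0 [   8.7   26.2  -46.7 -178.4  -32.9   89.4] 0.0 [0.101 0.059 0.05 ]
40 0 0.03 [   8.7   22.1  -45.3 -178.1  -27.4   89. ] 0.0 [0.101 0.059 0.08 ]
40 0.04 0.05 [   8.5   16.9  -49.3 -177.8  -26.2   88.8] 0.0 [0.062 0.049 0.1  ]
40 0.08 0.08 [   8.4    9.7  -51.9 -177.   -21.5   88.1] 0.0 [0.024 0.039 0.13 ]
40 0.12 0.1 [   8.2    3.2  -54.4 -175.9  -17.5   87.1] 0.0 [-0.015  0.029  0.15 ]
40 0.16 0.12 [   8.1   -4.1  -55.6 -173.3  -11.5   84.5] 0.0 [-0.054  0.018  0.17 ]
40 0.2 0.14 [   9.1  -11.5  -60.1 -181.2   -9.1   91.
[... 169 characters left out ...]
  0.059 0.079]
45 0.04 0.05 [   8.6   15.4  -45.5 -176.9  -15.9   87.9] 0.0 [0.061 0.048 0.099]
45 0.08 0.08 [   8.5    8.3  -47.6 -175.2  -10.9   86.2] 0.0 [0.023 0.038 0.129]
45 0.12 0.1 [   8.8    2.3  -51.7 -178.5   -9.1   89.2] 1.53 [-0.016  0.028  0.149]
45 0.16 0.12 [   9.1   -3.9  -56.3 -181.2   -9.1   91.7] 6.32 [-0.055  0.018  0.169]
45 0.2 0.14 [   9.1  -10.5  -60.2 -181.2   -9.1   91.7] 15.48 [-0.094  0.008  0.189]
15.85 [ 11.2   7.6  -9.5 -56.9 -42.8  32.7] [0.6029 0.2218 0.2799] [[0.357, -0.807, 0.471], [-0.737, 0.067, 0.673], [-0.575, -0.587, -0.57]] [0.1 0.1 0.1] 0.5748010249871476
[  2.1  -1.1  -9.6 -53.1 -55.   30. ] 3.3306690738754696e-13 [0.54641336 0.14099405 0.34834371]
```

Run:
```python
from g import *
s=r.sense();q0=s['joints'];R0=s['ee_rot']
q1,e=ik(s['tcp_pos']-.12*R0[:,2],R0,q0)
print(rows(q0,[q1]))
qp,e=ik(*gpose(35,back=.14,up=.12),[7.7,-2.4,-60,-176,-23,87]);print(qp.round(1),e)
qm=(q1+qp)/2; 
show(q1,qp,20)
```

```text
[[-0.01, -0.01, -4.8, 0.0, 0.0, 0.0]]
[   7.9   -0.2  -58.4 -176.   -23.2   87.5] 1.8318679906315083e-12
[-0.75, 0.52, 0.81, 0.39, -0.66, 0.45] [0.539 0.169 0.34 ] [ 0.38 -0.07  0.51] [0.4  0.02 0.65] 0.031 4.4
[-1.46, 0.98, 1.52, 0.82, -1.23, 0.95] [0.532 0.195 0.333] [ 0.37 -0.05  0.49] [0.4  0.02 0.63] 0.028 4.3
[-2.12, 1.36, 2.13, 1.28, -1.71, 1.49] [0.525 0.218 0.328] [ 0.36 -0.03  0.46] [0.4  0.02 0.61] 0.025 4.3
[-2.72, 1.68, 2.66, 1.76, -2.09, 2.07] [0.519 0.239 0.325] [ 0.34 -0.01  0.44] [0.39 0.02 0.59] 0.021 4.2
[-3.23, 1.95, 3.11, 2.26, -2.39, 2.69] [0.515 0.256 0.322] [0.33 0.   0.43] [0.38 0.02 0.58] 0.018 4.2
[-3.65, 2.18, 3.5, 2.76, -2.58, 3.35] [0.511 0.271 0.319] [0.31 0.02 0.41] [0.38 0.03 0.56] 0.015 4.2
[-3.98, 2.37, 3.82, 3.26, -2.69, 4.03] [0.508 0.283 0.316] [0.3  0.04 0.4 ] [0.37 0.03 0.54] 0.012 4.3
[-4.19, 2.54, 4.1, 3.76, -2.7, 4.74] [0.506 0.292 0.313] [0.29 0.06 0.39] [0.36 0.03 0.53] 0.01 4.3
[-4.31, 2.7, 4.34, 4.24, -2.62, 5.47] [0.505 0.298 0.309] [0.27 0.07 0.38] [0.35 0.03 0.51] 0.008 4.4
[-4.31, 2.88, 4.53, 4.7, -2.45, 6.21] [0.503 0.302 0.303] [0.
[... 361 characters left out ...]
.01, 6.24, -0.95, 9.31] [0.497 0.293 0.268] [0.22 0.15 0.36] [0.3  0.03 0.44] 0.013 4.8
[-2.9, 4.29, 5.05, 6.52, -0.4, 10.09] [0.493 0.287 0.255] [0.21 0.16 0.36] [0.29 0.03 0.42] 0.015 4.9
[-2.39, 4.76, 5.07, 6.76, 0.2, 10.87] [0.489 0.278 0.241] [0.2  0.17 0.36] [0.27 0.03 0.41] 0.017 5.0
[-1.83, 5.3, 5.05, 6.94, 0.86, 11.65] [0.483 0.269 0.225] [0.2  0.17 0.36] [0.26 0.03 0.4 ] 0.019 5.1
[-1.23, 5.93, 5.0, 7.09, 1.57, 12.42] [0.475 0.258 0.208] [0.19 0.18 0.36] [0.25 0.03 0.39] 0.022 5.1
[-0.61, 6.63, 4.91, 7.18, 2.31, 13.19] [0.465 0.246 0.19 ] [0.19 0.18 0.36] [0.23 0.03 0.38] 0.024 5.2
[0.02, 7.41, 4.78, 7.22, 3.08, 13.95] [0.453 0.234 0.171] [0.19 0.19 0.36] [0.22 0.03 0.37] 0.025 5.2
```

Run:
```python
from g import *
from scipy.spatial.transform import Slerp
s=r.sense();q0=s['joints'];R0=s['ee_rot']
pp,Rp=gpose(35,back=.14,up=.12)
p1=np.array([.44,.13,.33])
q,e=ik(p1,R0,q0);print('w1',q.round(1),e,rel(R0,p1))
# path A: cart slerp
sl=Slerp([0,1],Ro.from_matrix([R0,Rp]))
for t in np.linspace(0,1,11):
    q,e=ik(p1+(pp-p1)*t,sl(t).as_matrix(),q);print(round(t,1),q.round(0),round(e,2),rel(sl(t).as_matrix(),p1+(pp-p1)*t))
```

```text
w1 [  0.3 -11.4 -20.7 -54.1 -55.9  32.2] 5.551115123125783e-14 [-0.772, 3.836, -6.682, 0.0, 0.0, 0.0]
0.0 [  0. -11. -21. -54. -56.  32.] 0.0 [-0.772, 3.836, -6.682, -0.0, 0.0, 0.0]
0.1 [  4. -13. -25. -55. -48.  25.] 0.0 [-0.693, 4.193, -6.016, 0.722, 0.308, 1.395]
0.2 [ 10. -14. -29. -55. -38.  17.] 0.0 [-0.614, 4.551, -5.35, 1.444, 0.617, 2.79]
0.3 [ 18. -15. -33. -52. -25.   4.] 0.0 [-0.536, 4.908, -4.684, 2.166, 0.925, 4.185]
0.4 [ 31. -16. -40. -43.  -9. -17.] 3.28 [-0.457, 5.266, -4.018, 2.888, 1.234, 5.58]
0.5 [ 25. -13. -38. -62.  -9.  -2.] 9.89 [-0.378, 5.624, -3.352, 3.61, 1.542, 6.975]
0.6 [ 19. -11. -38. -83.  -9.  15.] 13.4 [-0.299, 5.981, -2.686, 4.332, 1.851, 8.37]
0.7 [  13.   -9.  -40. -105.   -9.   34.] 12.22 [-0.221, 6.339, -2.02, 5.054, 2.159, 9.765]
0.8 [   9.   -7.  -43. -126.   -9.   50.] 6.52 [-0.142, 6.696, -1.354, 5.776, 2.467, 11.16]
0.9 [   7.   -5.  -47. -146.  -11.   65.] 0.0 [-0.063, 7.054, -0.689, 6.498, 2.776, 12.555]
1.0 [   8.   -0.  -58. -176.  -23.   87.] 0.0 [0.016, 7.412, -0.023, 7.22, 3.084, 13.95]
```

Run:
```python
from g import *
s=r.sense();q0=s['joints'];R0=s['ee_rot']
qp=np.array([7.9,-.2,-58.4,-176,-23.2,87.5])
q1=np.array([.3,-11.4,-20.7,-54.1,-55.9,32.2])
print('direct');show(q1,qp,12)
qm=np.array([-8,-6,-42,-130,-40,65]); print('via'); show(q1,qm,8);print();show(qm,qp,6)
```

```text
direct
[-1.17, 0.41, 1.4, 0.73, -1.03, 0.76] [0.438 0.176 0.321] [ 0.28 -0.06  0.48] [0.31 0.01 0.62] 0.047 7.4
[-2.2, 0.65, 2.55, 1.54, -1.81, 1.65] [0.437 0.215 0.316] [ 0.26 -0.04  0.44] [0.31 0.01 0.59] 0.039 7.2
[-3.02, 0.75, 3.47, 2.38, -2.34, 2.66] [0.439 0.245 0.313] [ 0.25 -0.01  0.42] [0.31 0.01 0.56] 0.031 7.1
[-3.59, 0.75, 4.21, 3.23, -2.61, 3.76] [0.442 0.268 0.311] [0.24 0.03 0.39] [0.3  0.02 0.54] 0.023 7.1
[-3.87, 0.7, 4.82, 4.06, -2.61, 4.94] [0.448 0.284 0.307] [0.22 0.06 0.38] [0.3  0.02 0.51] 0.017 7.2
[-3.86, 0.66, 5.31, 4.83, -2.37, 6.17] [0.455 0.292 0.3  ] [0.21 0.08 0.37] [0.29 0.02 0.49] 0.012 7.4
[-3.56, 0.71, 5.73, 5.53, -1.9, 7.45] [0.461 0.293 0.289] [0.2  0.11 0.36] [0.28 0.02 0.46] 0.013 7.6
[-3.01, 0.88, 6.07, 6.12, -1.22, 8.75] [0.467 0.289 0.274] [0.19 0.13 0.36] [0.27 0.03 0.44] 0.017 7.8
[-2.24, 1.23, 6.34, 6.59, -0.34, 10.06] [0.47  0.28  0.254] [0.18 0.15 0.36] [0.26 0.03 0.42] 0.022 8.1
[-1.32, 1.79, 6.53, 6.93, 0.69, 11.37] [0.469 0.267 0.23 ] [0.18 0.17 0.36] [0.25 0.03 0.4 ] 0.028 8.3
[-0.28, 2.57, 6.64, 7.14, 1.85, 12.66] [0.464 0.252 0.202
[... 920 characters left out ...]
3.22, 8.35, -1.67, 8.49] [0.527 0.194 0.337] [0.22 0.07 0.37] [ 0.28 -0.04  0.47] 0.023 8.4

[0.68, 0.62, 0.14, 0.4, 0.66, 0.71] [0.524 0.205 0.316] [0.22 0.1  0.37] [ 0.27 -0.03  0.45] 0.023 5.3
[1.53, 1.26, 0.15, 0.75, 1.48, 1.37] [0.518 0.214 0.292] [0.21 0.12 0.37] [ 0.27 -0.01  0.43] 0.026 5.6
[2.51, 1.92, 0.02, 1.05, 2.44, 1.99] [0.508 0.221 0.265] [0.2  0.14 0.37] [0.26 0.   0.42] 0.03 5.9
[3.61, 2.62, -0.28, 1.28, 3.5, 2.54] [0.494 0.227 0.235] [0.2  0.16 0.36] [0.25 0.01 0.4 ] 0.033 6.1
[4.8, 3.34, -0.75, 1.45, 4.67, 3.05] [0.476 0.231 0.203] [0.19 0.18 0.36] [0.23 0.02 0.38] 0.037 6.4
[6.04, 4.09, -1.39, 1.56, 5.9, 3.5] [0.453 0.234 0.171] [0.19 0.19 0.36] [0.22 0.03 0.37] 0.04 6.6
```

Emit:
play_rows --pt "0 0 -0.6 0 0 0 50" --pt "0 0 -1.6 0 0 0 50" --pt "0 0 -3 0 0 0 50" --pt "0 0 -4.5 0 0 0 50" --pt "-0.3 1.3 -5.5 0 0 0 50" --pt "-0.6 2.6 -6.2 0 0 0 50" --pt "-0.8 3.8 -6.7 0 0 0 50" --pt "-0.8 3.8 -6.7 0 0 0 50"

```text
time_s: 16.65
tcp_pos: [0.4364, 0.1295, 0.3314]
ee_rot: [[0.357, -0.806, 0.472], [-0.737, 0.068, 0.673], [-0.574, -0.588, -0.57]]
wrist_force: [0.2, -0.3, -0.4]
gripper_width: 0.574
```

Run:
```python
from g import *
s=st();q0=s['joints']
qp=np.array([7.9,-.2,-58.4,-176,-23.2,87.5])
show(q0,qp,12)
snap('side','s11.png'); snap('top','t11.png')
```

```text
16.65 [  0.2 -11.9 -20.9 -53.9 -56.1  32. ] [0.4364 0.1295 0.3314] [[0.357, -0.806, 0.472], [-0.737, 0.068, 0.673], [-0.574, -0.588, -0.57]] [ 0.2 -0.3 -0.4] 0.5744921231857092
[-1.17, 0.4, 1.42, 0.73, -1.04, 0.76] [0.435 0.175 0.322] [ 0.27 -0.07  0.48] [0.3  0.   0.62] 0.047 7.4
[-2.2, 0.64, 2.57, 1.53, -1.83, 1.65] [0.434 0.214 0.317] [ 0.26 -0.04  0.44] [0.31 0.01 0.59] 0.039 7.2
[-3.02, 0.72, 3.5, 2.38, -2.36, 2.65] [0.436 0.245 0.314] [ 0.25 -0.01  0.42] [0.3  0.01 0.57] 0.031 7.1
[-3.59, 0.71, 4.25, 3.23, -2.63, 3.75] [0.44  0.268 0.312] [0.23 0.02 0.39] [0.3  0.02 0.54] 0.024 7.1
[-3.87, 0.65, 4.87, 4.06, -2.64, 4.93] [0.446 0.284 0.308] [0.22 0.05 0.38] [0.3  0.02 0.51] 0.017 7.2
[-3.85, 0.61, 5.37, 4.84, -2.41, 6.17] [0.453 0.292 0.301] [0.21 0.08 0.37] [0.29 0.02 0.49] 0.013 7.4
[-3.55, 0.64, 5.79, 5.53, -1.93, 7.45] [0.46  0.293 0.29 ] [0.2  0.11 0.36] [0.28 0.02 0.47] 0.013 7.6
[-2.99, 0.81, 6.14, 6.12, -1.24, 8.75] [0.466 0.289 0.275] [0.19 0.13 0.36] [0.27 0.03 0.44] 0.017 7.8
[-2.22, 1.16, 6.42, 6.59, -0.36, 10.06] [0.469 0.28  0.255] [0.18 0.15 0.36] [0.26 0.03 0.42] 0.022 8.1
[-1.28, 1.71, 6.63, 6.93, 0.67, 11.37] [0.469 0.267 0.23 ] [0.18 0.17 0.36] [0.25 0.03 0.4 ] 0.028 8.3
[-0.24, 2.49, 6.75, 7.13, 1.84, 12.66] [0.464 0.252 0.202] [0.18 0.18 0.36] [0.23 0.03 0.38] 0.033 8.5
[0.85, 3.5, 6.77, 7.2, 3.1, 13.94] [0.453 0.234 0.171] [0.19 0.19 0.36] [0.22 0.03 0.37] 0.037 8.7
```

View pics/s11.png

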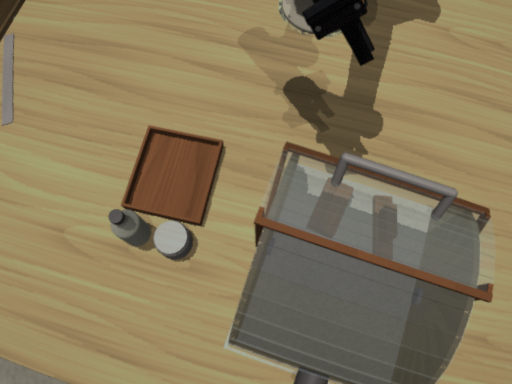

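View pics/t11.png

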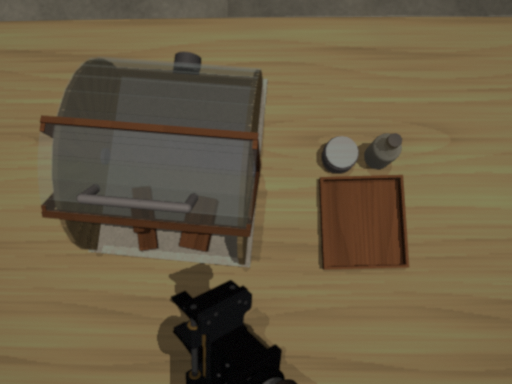

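Emit:
play_rows --pt "-1.2 0.4 1.4 0.7 -1 0.8 50" --pt "-2.2 0.6 2.6 1.5 -1.8 1.7 50" --pt "-3 0.7 3.5 2.4 -2.4 2.7 50" --pt "-3.6 0.7 4.2 3.2 -2.6 3.8 50" --pt "-3.9 0.7 4.9 4.1 -2.6 4.9 50" --pt "-3.9 0.6 5.4 4.8 -2.4 6.2 50" --pt "-3.6 0.6 5.8 5.5 -1.9 7.5 50" --pt "-3 0.8 6.1 6.1 -1.2 8.8 50" --pt "-2.2 1.2 6.4 6.6 -0.4 10.1 50" --pt "-1.3 1.7 6.6 6.9 0.7 11.4 50" --pt "-0.2 2.5 6.7 7.1 1.8 12.7 50" --pt "0.8 3.5 6.8 7.2 3.1 13.9 50"

```text
time_s: 17.95
tcp_pos: [0.4583, 0.2353, 0.1711]
ee_rot: [[-0.567, -0.171, 0.806], [-0.101, 0.985, 0.138], [-0.818, -0.003, -0.576]]
wrist_force: [0.4, 1.0, 0.1]
gripper_width: 0.573
```

Run:
```python
from g import *
s=st()
S=snap('side','s12.png');T=snap('top','t12.png');snap('wrist','w12.png')
for c,uv in ((S,[(345,160),(452,193)]),): pass
for a,b in (((345,160),(190,206)),((452,193),(83,197))):
    x,f=tri([S,T],[a,b]);print(x.round(3),f.round(1),theta_from_hw(x))
```

```text
17.95 [   8.4    0.5  -58.2 -177.4  -23.6   88.6] [0.4583 0.2353 0.1711] [[-0.567, -0.171, 0.806], [-0.101, 0.985, 0.138], [-0.818, -0.003, -0.576]] [0.4 1.  0.1] 0.5730192751630453
[0.582 0.112 0.296] [-1.4 -0.1 -1.5  0.1] (np.float64(0.7519061724086556), np.float64(0.2717851493815976))
[0.595 0.28  0.302] [-0.4 -0.  -0.4 -0. ] (np.float64(0.7558629238498938), np.float64(0.27769243598388027))
```

View pics/w12.png

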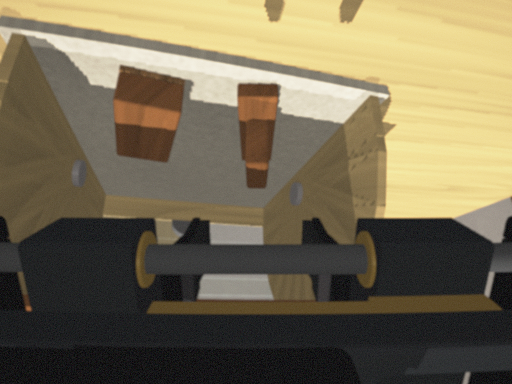

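View pics/t12.png

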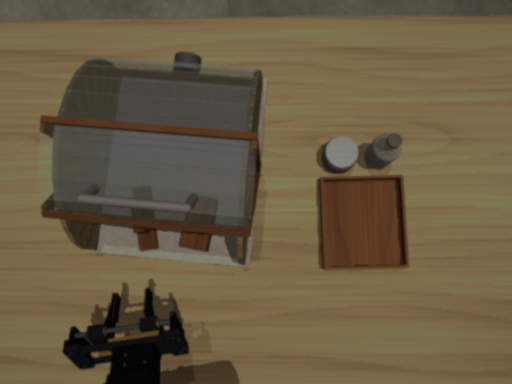

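Run:
```python
import cv2
a=cv2.imread('pics/w12.png')[60:210,200:320]; cv2.imwrite('pics/w12z.png',cv2.resize(cv2.rotate(a,cv2.ROTATE_180),None,fx=4,fy=4,interpolation=2))
```

```text
(no output)
```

View pics/w12z.png

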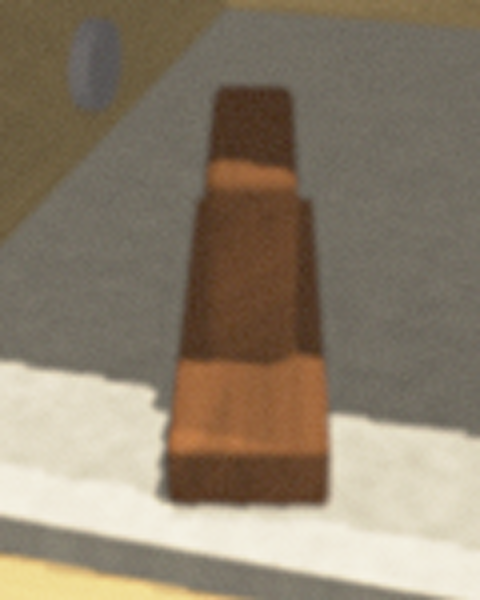

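Run:
```python
from g import *
c=r.capture('wrist');s=r.sense()
Tc=np.array(c['T_tool_cam']);Rw=s['ee_rot']@Tc[:3,:3];tw=s['tcp_pos']+s['ee_rot']@Tc[:3,3]
c['R']=Rw.T;c['t']=-Rw.T@tw
m=lambda x,y:np.array([200+120-x/4,60+150-y/4])
# left in rotated view = left looking forward = +y
obj=[(-.07,.02,.018),(-.07,-.02,.018),(-.07,.02,0),(-.07,-.02,0),(.07,.02,.018),(.07,-.02,.018),(-.035,.012,.073),(-.035,-.012,.073),(.035,.012,.073),(.035,-.012,.073)]
uv=np.array([m(*a) for a in [(173,450),(327,455),(170,500),(327,502),(197,198),(312,198),(208,188),(297,192),(217,90),(291,90)]])
def f(v,full=False):
    X=np.array([[v[0],v[1],.012]]*len(obj))+np.array(obj)@rz(v[2]).T
    return (proj(c,X)-uv).ravel()
r_=least_squares(f,[.586,.2565,.17],loss='soft_l1');print(r_.x,np.degrees(r_.x[2]));print(f(r_.x).reshape(-1,2).round(1).tolist())
```

```text
[0.59435572 0.26151057 0.17082799] 9.78772285855812
[[1.3, 0.7], [-0.9, 1.6], [0.2, -1.7], [-0.5, -1.6], [-0.0, -0.8], [-0.0, -1.1], [0.8, 1.0], [-0.4, 1.8], [0.5, 0.4], [-0.6, 0.3]]
```

Run:
```python
from g import *
c=r.capture('wrist');s=st()
Tc=np.array(c['T_tool_cam']);Rw=s['ee_rot']@Tc[:3,:3];tw=s['tcp_pos']+s['ee_rot']@Tc[:3,3]
c['R']=Rw.T;c['t']=-Rw.T@tw
img=c['pixels'][:,:,::-1].copy()
def dr(v,col):
    obj=[(-.07,.02,.018),(-.07,-.02,.018),(.07,-.02,.018),(.07,.02,.018),(-.035,.012,.073),(-.035,-.012,.073),(.035,-.012,.073),(.035,.012,.073)]
    X=np.array([[v[0],v[1],.012]]*8)+np.array(obj)@rz(v[2]).T; p=(proj(c,X)*1).astype(int)
    cv2.polylines(img,[p[:4].reshape(-1,1,2)],True,col,1);cv2.polylines(img,[p[4:].reshape(-1,1,2)],True,col,1)
dr((.586,.2565,np.radians(9.8)),(0,0,255)); dr((.594,.2615,np.radians(9.8)),(0,255,0))
bd=[hood(p) for p in [(.01,.18,.012),(.01,-.18,.012),(.44,-.16,.012),(.44,.16,.012)]]
cv2.polylines(img,[proj(c,bd).astype(int).reshape(-1,1,2)],True,(255,0,255),1)
cv2.imwrite('pics/w13.png',cv2.resize(cv2.rotate(img[0:230,0:400],cv2.ROTATE_180),None,fx=2,fy=2))
T=snap('top','t13.png');S=snap('side','s13.png')
for n,c in (('t',T),('s',S)):
    img=c['pixels'][:,:,::-1].copy(); dr((.586,.2565,np.radians(9.8)),(0,0,255)); dr((.594,.2615,np.radians(9.8)),(0,255,0))
    cv2.polylines(img,[proj(c,bd).astype(int).reshape(-1,1,2)],True,(255,0,255),1)
    a=img[160:290,40:280] if n=='t' else img[120:290,250:500]
    cv2.imwrite(f'pics/{n}13z.png',cv2.resize(a,None,fx=3,fy=3,interpolation=2))
```

```text
18.2 [   8.4    0.4  -58.1 -176.7  -23.7   88.2] [0.458  0.2366 0.1726] [[-0.561, -0.177, 0.809], [-0.105, 0.984, 0.143], [-0.821, -0.005, -0.57]] [ 0.5  0.2 -0.3] 0.5756548948712235
```

View pics/w13.png

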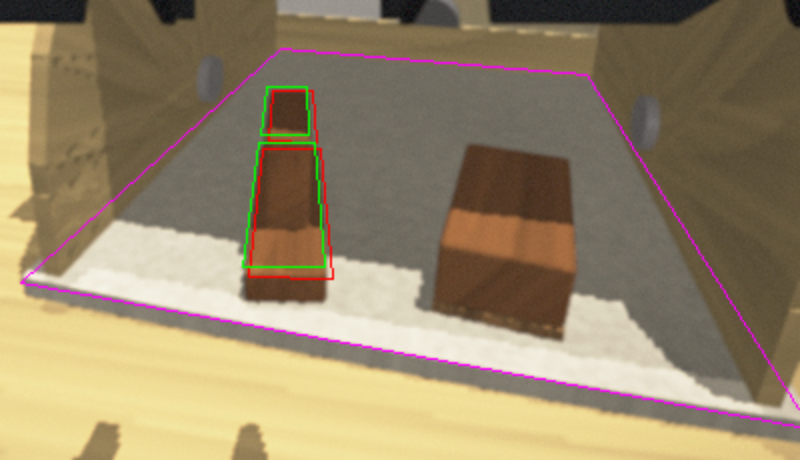

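View pics/t13z.png

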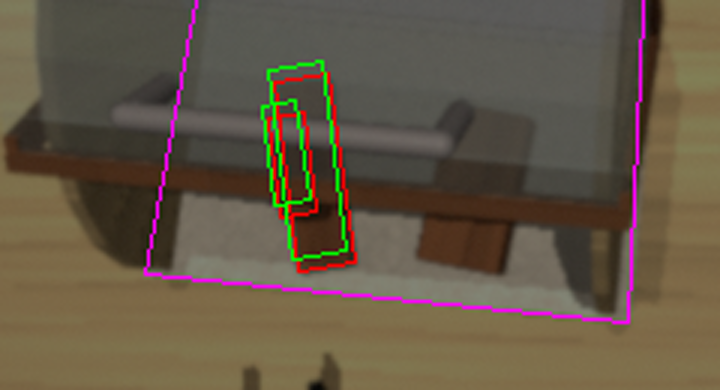

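View pics/s13z.png

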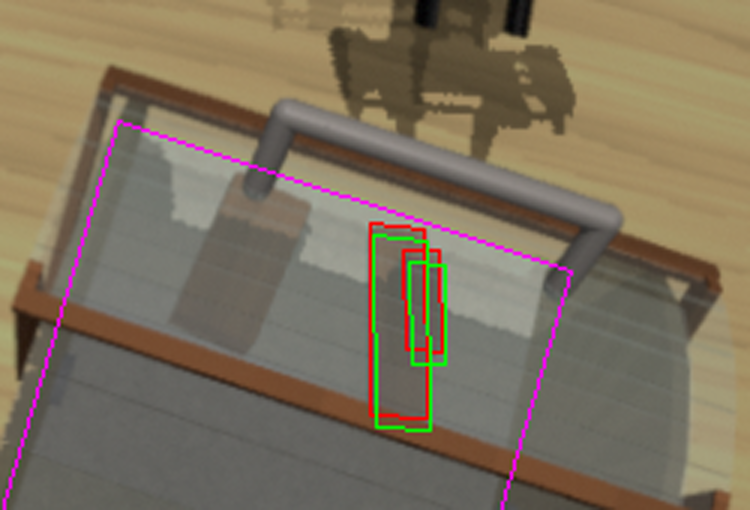

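```bash
sed -i 's/B=np.array(\[.586,.2565,0\])/B=np.array([.588,.258,0])/' g.py
python3 - <<'E'
from g import *
s=st();q=s['joints']
for bk,up in ((.14,.12),(.12,.1),(.10,.08),(.08,.06),(.06,.045),(.04,.03),(.02,.015),(0,0)):
    p,R=gpose(35,back=bk,up=up); q,e=ik(p,R,q); print(bk,up,rel(R,p),q.round(0),round(e,2),p.round(3))
E
```

```text
18.3 [   8.4    0.3  -58.1 -176.8  -23.7   88.3] [0.4581 0.2363 0.173 ] [[-0.561, -0.176, 0.809], [-0.104, 0.984, 0.142], [-0.822, -0.005, -0.57]] [ 0.3 -1.   1.1] 0.5733012471939147
0.14 0.12 [0.127, -0.028, -0.06, 0.024, 0.048, 0.083] [   8.    0.  -58. -177.  -23.   88.] 0.0 [0.455 0.235 0.171]
0.12 0.1 [0.328, -0.029, 1.054, 0.024, 0.048, 0.083] [   8.    6.  -58. -177.  -29.   89.] 0.0 [0.475 0.238 0.151]
0.1 0.08 [0.529, -0.03, 2.167, 0.024, 0.048, 0.083] [   8.   11.  -58. -178.  -33.   89.] 0.0 [0.495 0.242 0.131]
0.08 0.06 [0.73, -0.031, 3.28, 0.024, 0.048, 0.083] [   8.   16.  -57. -178.  -37.   89.] 0.0 [0.514 0.245 0.111]
0.06 0.045 [0.767, -0.033, 4.28, 0.024, 0.048, 0.083] [   9.   19.  -55. -178.  -40.   89.] 0.0 [0.534 0.249 0.096]
0.04 0.03 [0.804, -0.035, 5.279, 0.024, 0.048, 0.083] [   9.   23.  -53. -179.  -41.   90.] 0.0 [0.554 0.252 0.081]
0.02 0.015 [0.841, -0.036, 6.278, 0.024, 0.048, 0.083] [   9.   26.  -52. -179.  -42.   90.] 0.0 [0.574 0.256 0.066]
0 0 [0.877, -0.038, 7.278, 0.024, 0.048, 0.083] [   9.   29.  -49. -179.  -43.   90.] 0.0 [0.593 0.259 0.051]
```

Emit:
play_rows --pt "0.2 0 0.5 0 0 0.1 50" --pt "0.3 0 1.05 0 0 0.1 50" --pt "0.4 0 1.6 0 0 0.1 50" --pt "0.55 0 2.2 0 0 0.1 50" --pt "0.65 0 2.8 0 0 0.1 50" --pt "0.75 0 3.3 0 0 0.1 50" --pt "0.75 0 3.8 0 0 0.1 50" --pt "0.75 0 4.3 0 0 0.1 50" --pt "0.8 0 4.8 0 0 0.1 50" --pt "0.8 0 5.2 0 0 0.1 50" --pt "0.8 0 5.2 0 0 0.1 50"

```text
time_s: 19.4
tcp_pos: [0.5522, 0.2522, 0.0807]
ee_rot: [[-0.564, -0.169, 0.808], [-0.094, 0.986, 0.141], [-0.82, 0.004, -0.572]]
wrist_force: [-1.0, -0.7, 0.9]
gripper_width: 0.576
```

Run:
```python
from g import *
s=st()
p,R=gpose(35);print(rel(R,p))
snap('top','t14.png');snap('wrist','w14.png')
a=np.hstack([cv2.imread('pics/w14.png'),]);cv2.imwrite('pics/w14.png',cv2.rotate(a,cv2.ROTATE_180))
a=cv2.imread('pics/t14.png')[150:330,30:290];cv2.imwrite('pics/t14z.png',cv2.resize(a,None,fx=3,fy=3))
```

```text
19.4 [   8.8   22.9  -53.8 -178.6  -41.8   89.4] [0.5522 0.2522 0.0807] [[-0.564, -0.169, 0.808], [-0.094, 0.986, 0.141], [-0.82, 0.004, -0.572]] [-1.  -0.7  0.9] 0.5762406586224403
[0.015, -0.019, 2.038, 0.014, 0.02, -0.041]
```

View pics/w14.png

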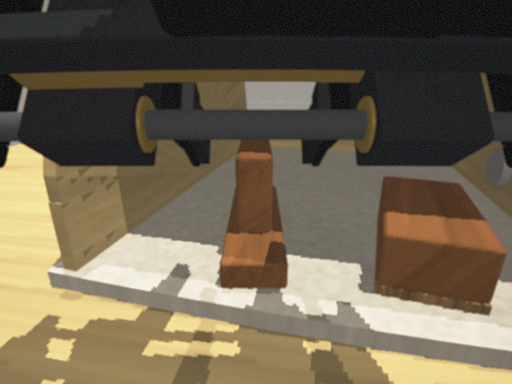

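View pics/t14z.png

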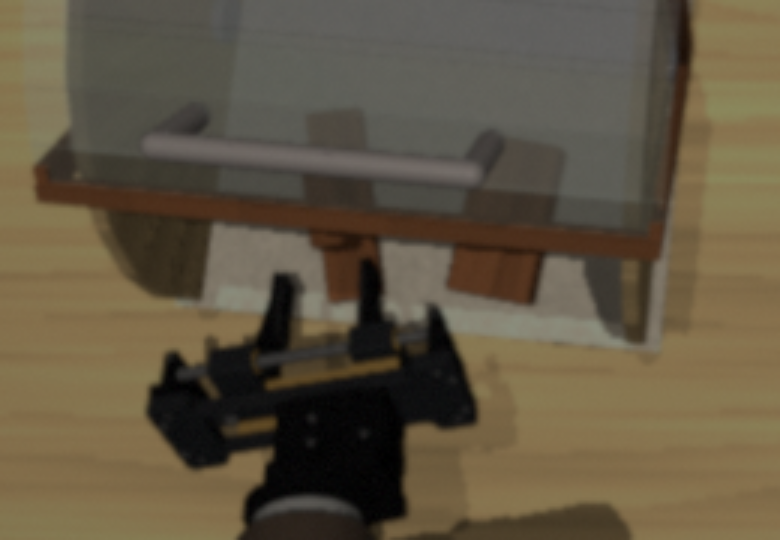

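Emit:
play_rows --pt "0 0 0.4 0 0 0 50" --pt "0 0 0.8 0 0 0 50" --pt "0 0 1.2 0 0 0 50" --pt "0 0 1.6 0 0 0 50" --pt "0 0 1.9 0 0 0 50" --pt "0 0 2 0 0 0 50" --pt "0 0 2 0 0 0 50"

```text
time_s: 20.2
tcp_pos: [0.591, 0.2591, 0.0514]
ee_rot: [[-0.566, -0.169, 0.807], [-0.094, 0.986, 0.14], [-0.819, 0.004, -0.574]]
wrist_force: [0.8, -0.3, 0.1]
gripper_width: 0.572
```

Run:
```python
from g import *
s=st()
p,R=gpose(35);print(rel(R,p))
snap('wrist','w15.png');cv2.imwrite('pics/w15.png',cv2.rotate(cv2.imread('pics/w15.png'),cv2.ROTATE_180))
```

```text
20.2 [   8.9   28.9  -49.7 -178.9  -43.5   89.5] [0.591  0.2591 0.0514] [[-0.566, -0.169, 0.807], [-0.094, 0.986, 0.14], [-0.819, 0.004, -0.574]] [ 0.8 -0.3  0.1] 0.5717588045372264
[-0.044, -0.022, 0.074, 0.012, -0.005, -0.041]
```

View pics/w15.png

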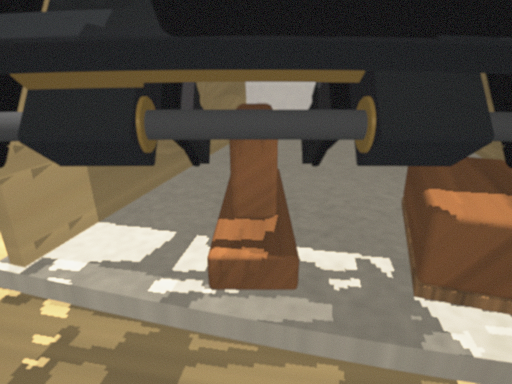

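Rib centred between the fingers (x≈254 of 195–318). Close.

Emit:
play_rows --pt "0 0 0 0 0 0 35" --pt "0 0 0 0 0 0 25" --pt "0 0 0 0 0 0 15" --pt "0 0 0 0 0 0 15" --pt "0 0 0 0 0 0 15" --pt "0 0 0 0 0 0 15" --pt "0 0 0 0 0 0 15"

```text
time_s: 20.95
tcp_pos: [0.5908, 0.2591, 0.0522]
ee_rot: [[-0.565, -0.169, 0.807], [-0.094, 0.986, 0.141], [-0.819, 0.003, -0.573]]
wrist_force: [-1.1, 0.8, 1.0]
gripper_width: 0.271
```

Run:
```python
from g import *
s=st();q=s['joints'];p0=s['tcp_pos'];R=s['ee_rot']
for bk,up in ((0,.01),(0,.02),(0.0,.03),(.02,.035),(.04,.04),(.06,.055),(.08,.07),(.1,.085),(.12,.1)):
    p=p0-hd*bk+np.array([0,0,up]); q,e=ik(p,R,q); print(bk,up,rel(R,p),q.round(0),round(e,2),p.round(3))
```

```text
20.95 [   8.9   28.8  -49.7 -178.9  -43.6   89.5] [0.5908 0.2591 0.0522] [[-0.565, -0.169, 0.807], [-0.094, 0.986, 0.141], [-0.819, 0.003, -0.573]] [-1.1  0.8  1. ] 0.27051459018163676
0 0.01 [-0.328, 0.001, -0.229, 0.0, 0.0, 0.0] [   9.   27.  -49. -179.  -42.   89.] 0.0 [0.591 0.259 0.062]
0 0.02 [-0.656, 0.003, -0.458, 0.0, 0.0, 0.0] [   9.   26.  -49. -179.  -40.   89.] 0.0 [0.591 0.259 0.072]
0.0 0.03 [-0.983, 0.004, -0.688, 0.0, 0.0, 0.0] [   9.   24.  -49. -179.  -38.   89.] 0.0 [0.591 0.259 0.082]
0.02 0.035 [-0.689, 0.004, -1.458, 0.0, 0.0, 0.0] [   9.   23.  -51. -179.  -38.   89.] 0.0 [0.571 0.256 0.087]
0.04 0.04 [-0.394, 0.004, -2.228, 0.0, 0.0, 0.0] [   9.   21.  -53. -178.  -39.   89.] 0.0 [0.551 0.252 0.092]
0.06 0.055 [-0.427, 0.005, -3.228, 0.0, 0.0, 0.0] [   9.   17.  -55. -178.  -37.   89.] 0.0 [0.532 0.249 0.107]
0.08 0.07 [-0.461, 0.006, -4.227, 0.0, 0.0, 0.0] [   9.   14.  -56. -178.  -35.   89.] 0.0 [0.512 0.245 0.122]
0.1 0.085 [-0.494, 0.008, -5.226, 0.0, 0.0, 0.0] [   8.    9.  -58. -178.  -32.   89.] 0.0 [0.492 0.242 0.137]
0.12 0.1 [-0.527, 0.009, -6.226, 0.0, 0.0, 0.0] [   8.    5.  -58. -177.  -29.   88.] 0.0 [0.473 0.239 0.152]
```

Emit:
play_rows --pt "-0.2 0 -0.1 0 0 0 15" --pt "-0.4 0 -0.3 0 0 0 15" --pt "-0.7 0 -0.5 0 0 0 15" --pt "-1 0 -0.7 0 0 0 15" --pt "-1 0 -0.7 0 0 0 15" --pt "-1 0 -0.7 0 0 0 15" --pt "-1 0 -0.7 0 0 0 15"

```text
time_s: 21.65
tcp_pos: [0.5905, 0.2589, 0.082]
ee_rot: [[-0.566, -0.169, 0.807], [-0.094, 0.986, 0.14], [-0.819, 0.003, -0.574]]
wrist_force: [-0.3, 0.0, -1.7]
gripper_width: 0.277
```

Run:
```python
from g import *
s=st()
snap('wrist','w16.png');cv2.imwrite('pics/w16.png',cv2.rotate(cv2.imread('pics/w16.png'),cv2.ROTATE_180))
```

```text
21.65 [   8.9   24.2  -48.6 -178.7  -37.8   89.3] [0.5905 0.2589 0.082 ] [[-0.566, -0.169, 0.807], [-0.094, 0.986, 0.14], [-0.819, 0.003, -0.574]] [-0.3  0.  -1.7] 0.2767967091484944
```

View pics/w16.png

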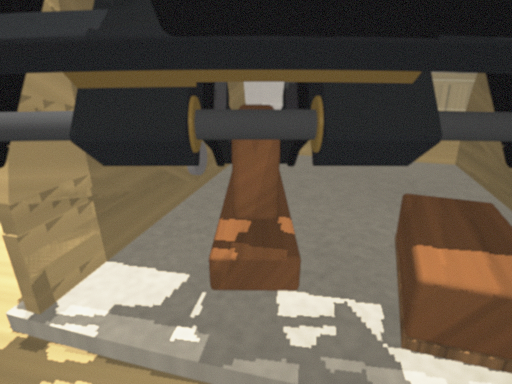

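Emit:
play_rows --pt "0.15 0 -0.4 0 0 0 15" --pt "0.3 0 -0.8 0 0 0 15" --pt "0.6 0 -1.5 0 0 0 15" --pt "0.6 0 -2 0 0 0 15" --pt "0.6 0 -2.6 0 0 0 15" --pt "0.5 0 -3.1 0 0 0 15" --pt "0.5 0 -3.6 0 0 0 15" --pt "0.5 0 -4.1 0 0 0 15" --pt "0.5 0 -4.6 0 0 0 15" --pt "0.5 0 -5.1 0 0 0 15" --pt "0.5 0 -5.5 0 0 0 15" --pt "0.5 0 -5.5 0 0 0 15"

```text
time_s: 22.9
tcp_pos: [0.4715, 0.2384, 0.1523]
ee_rot: [[-0.564, -0.169, 0.808], [-0.094, 0.986, 0.141], [-0.82, 0.003, -0.572]]
wrist_force: [0.2, 0.3, -1.0]
gripper_width: 0.275
```

```bash
cat > pl.py <<'E'
from g import *
def place(tilt,yawdeg,up,ctr=(.581,-.215),bx=-.013,h=.051):
    a=np.radians(yawdeg);R=Rgrasp(tilt,a,1);hdg=np.array([np.cos(a),np.sin(a),0])
    return tcp(R,np.array([ctr[0],ctr[1],.006])+hdg*bx+np.array([0,0,h+up])),R
E
python3 - <<'E'
from pl import *
s=st();q0=s['joints'];print((HR.T@(s['tcp_pos']-HO)).round(3))
q=np.array([-36,27,-50,-178,-43,89])
for y in (-36,-30,-25,-20,-10):
  for up in (0,.06,.12):
    q,e=ik(*place(35,y,up),q);print(y,up,q.round(1),round(e,2))
snap('wrist','w17.png');cv2.imwrite('pics/w17.png',cv2.rotate(cv2.imread('pics/w17.png'),cv2.ROTATE_180))
snap('side','s17.png')
E
```

```text
22.9 [   8.5    5.2  -58.8 -177.6  -29.1   88.5] [0.4715 0.2384 0.1523] [[-0.564, -0.169, 0.808], [-0.094, 0.986, 0.141], [-0.82, 0.003, -0.572]] [ 0.2  0.3 -1. ] 0.2754405797769774
[-0.016  0.03   0.152]
-36 0 [ -34.8   29.1  -53.6 -181.2  -47.7   90.2] 0.15
-36 0.06 [ -34.9   19.5  -51.2 -181.2  -35.7   90.4] 0.5
-36 0.12 [ -35.1   11.1  -47.6 -181.2  -23.8   90.6] 0.91
-30 0 [ -39.2   28.7  -50.4 -169.2  -44.3   87.5] 0.0
-30 0.06 [ -38.8   18.7  -46.5 -165.7  -30.7   82.8] 0.0
-30 0.12 [ -37.3   10.   -39.  -156.4  -15.1   71.3] 0.0
-25 0 [ -41.8   28.2  -46.8 -158.7  -40.8   83.4] 0.0
-25 0.06 [ -40.1   17.9  -41.1 -150.8  -26.    72.2] 0.0
-25 0.12 [ -33.8    9.5  -31.1 -131.    -9.1   46.3] 2.57
-20 0 [ -43.3   27.5  -42.6 -147.7  -37.2   77.1] 0.0
-20 0.06 [ -39.2   17.2  -35.3 -134.5  -22.2   58. ] 0.0
-20 0.12 [ -30.4    9.4  -27.6 -111.9   -9.1   27.9] 6.35
-10 0 [ -42.8   26.3  -33.8 -124.9  -32.8   60. ] 0.0
-10 0.06 [ -35.7   16.8  -27.9 -107.5  -21.9   34.2] 0.0
-10 0.12 [-22.4   9.2 -24.1 -77.3 -10.4  -5.7] 0.0
```

View pics/s17.png

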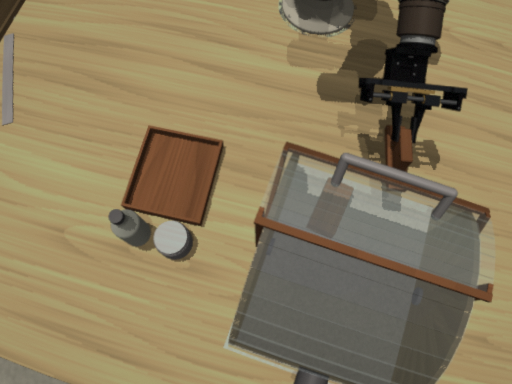

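View pics/w17.png

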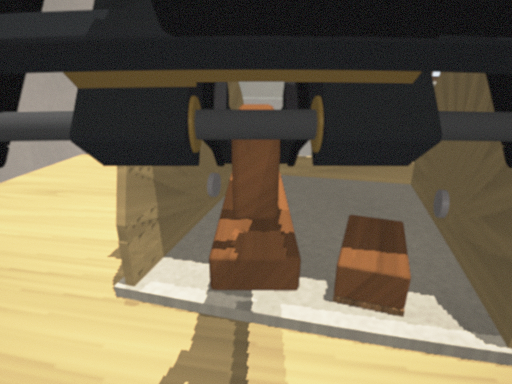

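Run:
```python
from pl import *
s=st();q0=s['joints']
R=s['ee_rot'];h=np.array([R[0,2],R[1,2],0]);h/=np.linalg.norm(h)
q=q0
for bk,up in ((.03,.03),(.05,.055),(.065,.08),(.07,.09)):
    p=s['tcp_pos']-h*bk+[0,0,up]; q,e=ik(p,R,q);print(bk,up,q.round(1),round(e,2),rel(R,p),p.round(3),'f',round(p@h,3))
qa=q.copy()
q=qa+np.array([-42,0,0,0,0,0]);print(fk(q,P)[0])
qs=q.copy()
for y in (-33,-34):
  for up in (.12,.08,.04,.0):
    q,e=ik(*place(35,y,up,ctr=(.578,-.215)),[-37,28,-50,-175,-40,89]);print(y,up,q.round(1),round(e,2),place(35,y,up,ctr=(.578,-.215))[0].round(3))
```

```text
23.0 [   8.5    5.4  -58.6 -177.6  -29.2   88.5] [0.4728 0.2384 0.1517] [[-0.565, -0.169, 0.808], [-0.094, 0.986, 0.14], [-0.82, 0.004, -0.572]] [ 0.1 -0.  -2.1] 0.27708297809528937
0.03 0.03 [   8.1   -3.   -58.4 -175.9  -20.5   86.9] 0.0 [-0.297, 0.001, -1.671, 0.0, 0.0, 0.0] [0.443 0.233 0.182] f 0.477
0.05 0.055 [   8.1   -9.4  -56.6 -173.4  -12.3   84.3] 0.0 [-0.66, 0.003, -2.899, 0.0, 0.0, 0.0] [0.424 0.23  0.207] f 0.457
0.065 0.08 [   9.3  -14.2  -58.  -181.2   -9.1   91.3] 2.35 [-1.136, 0.005, -3.963, 0.0, 0.0, 0.0] [0.409 0.227 0.232] f 0.442
0.07 0.09 [   9.3  -15.7  -58.3 -181.2   -9.1   91.3] 5.21 [-1.35, 0.006, -4.356, 0.0, 0.0, 0.0] [0.404 0.226 0.242] f 0.437
[ 0.45278055 -0.10138016  0.23946545]
-33 0.12 [ -37.1   10.4  -44.3 -170.1  -19.9   83. ] 0.0 [ 0.58  -0.216  0.166]
-33 0.08 [ -37.3   15.9  -47.9 -172.7  -29.    86.1] 0.0 [ 0.58  -0.216  0.126]
-33 0.04 [ -37.4   22.1  -50.6 -174.1  -37.8   87.9] 0.0 [ 0.58  -0.216  0.086]
-33 0.0 [ -37.4   28.9  -52.5 -175.   -46.4   89.1] 0.0 [ 0.58  -0.216  0.046]
-34 0.12 [ -36.6   10.6  -45.7 -174.2  -21.4   86.1] 0.0 [ 0.58  -0.216  0.166]
-34 0.08 [ -36.6   16.1  -48.9 -175.7  -30.    87.8] 0.0 [ 0.58  -0.216  0.126]
-34 0.04 [ -36.7   22.2  -51.3 -176.5  -38.5   88.8] 0.0 [ 0.58  -0.216  0.086]
-34 0.0 [ -36.7   28.9  -53.  -177.   -46.9   89.5] 0.0 [ 0.58  -0.216  0.046]
```

```bash
cat >> pl.py <<'E'
# block attached: in tool frame (grasp R tilt35): 
Rg=Rgrasp(35,0.,1); Cg=Rg.T@(np.array([.013,0,0])+Rg[:,2]*-r.pinch_z+np.array([0,0,-.0513+.0003])) # centre underside rel TCP, tool frame
corn=np.array([[x,y,z] for x in(-.07,.07) for y in(-.02,.02) for z in(0,.018)]+[[x,y,.073] for x in(-.035,.035) for y in(-.012,.012)])
def blk(q):
    p,R,w=fk(q,P); RB=R@Rg.T@np.eye(3); RBl=R@Rg.T
    return (R@Cg+p)+ (corn@(RBl).T)
E
python3 - <<'E'
from pl import *
s=r.sense();q0=s['joints']
# sanity: Rg.T maps world->tool for yaw0; R@Rg.T = block orientation
print(blk(q0).round(3)[[0,2,4,6]])
for q in ([8.3,-10,-58.5,-178,-28,89],[8.3,-13,-58.5,-178,-25,89],[8.3,-16,-58.5,-178,-25,89],[8.3,-18,-56,-178,-22,89]):
    b=blk(q);print(q,fk(q,P)[0].round(3),'zmin',b[:,2].min().round(3),'rmax',np.hypot(b[:,0],b[:,1]).max().round(3),'fore z',b[4:8,2].round(3), 'hoodx fore',[(HR.T@(x-HO)).round(3).tolist() for x in b[5:8:2]])
E
```

```text
[[0.405 0.207 0.111]
 [0.398 0.247 0.111]
 [0.543 0.231 0.111]
 [0.536 0.27  0.111]]
[8.3, -10, -58.5, -178, -28, 89] [0.458 0.234 0.281] zmin 0.224 rmax 0.592 fore z [0.259 0.277 0.259 0.276] hoodx fore [[0.045, 0.023, 0.277], [0.035, 0.062, 0.276]]
[8.3, -13, -58.5, -178, -25, 89] [0.445 0.232 0.29 ] zmin 0.233 rmax 0.58 fore z [0.268 0.286 0.268 0.285] hoodx fore [[0.033, 0.019, 0.286], [0.023, 0.058, 0.285]]
[8.3, -16, -58.5, -178, -25, 89] [0.438 0.231 0.315] zmin 0.255 rmax 0.574 fore z [0.297 0.314 0.297 0.314] hoodx fore [[0.025, 0.018, 0.314], [0.016, 0.057, 0.314]]
[8.3, -18, -56, -178, -22, 89] [0.443 0.231 0.342] zmin 0.281 rmax 0.579 fore z [0.327 0.344 0.326 0.343] hoodx fore [[0.031, 0.018, 0.344], [0.021, 0.057, 0.343]]
```

Run:
```python
from pl import *
for q in ([8.3,-20,-60,-178,-25,89],[8.3,-24,-60,-178,-25,89],[8.3,-24,-60,-178,-15,89],[8.3,-28,-60,-178,-20,89],[8.3,-20,-60,-178,-12,89]):
    b=blk(q);print(q,fk(q,P)[0].round(3),'zmin',b[:,2].min().round(3),'rmax',np.hypot(b[:,0],b[:,1]).max().round(3),'fore z',b[4:8,2].round(3), 'hoodx fore',[(HR.T@(x-HO)).round(3).tolist() for x in b[5:8:2]])
s=r.sense();q0=s['joints']
q1=np.array([8.3,-24,-60,-178,-20,89.]);show(q0,q1,10)
for t in np.linspace(0,1,6): b=blk(q0+(q1-q0)*t);print([(HR.T@(x-HO)).round(3).tolist() for x in (b[5],b[11])])
```

```text
[8.3, -20, -60, -178, -25, 89] [0.417 0.228 0.33 ] zmin 0.267 rmax 0.555 fore z [0.316 0.333 0.315 0.332] hoodx fore [[0.005, 0.013, 0.333], [-0.005, 0.052, 0.332]]
[8.3, -24, -60, -178, -25, 89] [0.404 0.226 0.361] zmin 0.294 rmax 0.543 fore z [0.352 0.368 0.351 0.368] hoodx fore [[-0.008, 0.01, 0.368], [-0.018, 0.049, 0.368]]
[8.3, -24, -60, -178, -15, 89] [0.389 0.222 0.306] zmin 0.249 rmax 0.525 fore z [0.283 0.301 0.283 0.3  ] hoodx fore [[-0.023, 0.004, 0.301], [-0.033, 0.043, 0.3]]
[8.3, -28, -60, -178, -20, 89] [0.385 0.222 0.362] zmin 0.297 rmax 0.524 fore z [0.352 0.368 0.351 0.368] hoodx fore [[-0.027, 0.004, 0.368], [-0.037, 0.043, 0.368]]
[8.3, -20, -60, -178, -12, 89] [0.39  0.221 0.261] zmin 0.212 rmax 0.523 fore z [0.229 0.247 0.229 0.247] hoodx fore [[-0.023, 0.004, 0.247], [-0.032, 0.042, 0.247]]
[-0.57, -0.01, -0.6, 0.02, -0.38, -0.01] [0.469 0.238 0.172] [0.2  0.19 0.35] [0.22 0.03 0.36] 0.021 1.9
[-1.11, -0.02, -1.22, 0.03, -0.76, -0.03] [0.464 0.237 0.192] [0.19 0.19 0.36] [0.21 0.03 0.37] 0.021 1.9
[-1.61, -0.03, -1.86, 0.05, -1.13, -0.04] [0.458 0.236 0.211] [
[... 361 characters left out ...]
, -0.05, -4.55, 0.12, -2.65, -0.08] [0.428 0.23  0.284] [0.12 0.18 0.41] [0.15 0.02 0.41] 0.02 1.9
[-3.63, -0.06, -5.25, 0.13, -3.02, -0.09] [0.418 0.228 0.301] [0.11 0.18 0.41] [0.14 0.02 0.42] 0.019 1.9
[-3.94, -0.06, -5.95, 0.15, -3.4, -0.1] [0.408 0.226 0.317] [0.1  0.18 0.42] [0.12 0.02 0.42] 0.019 1.9
[-4.2, -0.06, -6.66, 0.17, -3.78, -0.11] [0.398 0.224 0.333] [0.08 0.17 0.42] [0.11 0.02 0.43] 0.019 1.9
[[0.056, 0.029, 0.129], [0.014, 0.051, 0.184]]
[[0.048, 0.026, 0.174], [0.003, 0.047, 0.226]]
[[0.037, 0.022, 0.217], [-0.011, 0.043, 0.267]]
[[0.023, 0.018, 0.258], [-0.029, 0.038, 0.305]]
[[0.006, 0.013, 0.297], [-0.049, 0.033, 0.341]]
[[-0.014, 0.008, 0.334], [-0.071, 0.027, 0.374]]
```

Run:
```python
from pl import *
q0=r.sense()['joints'];q1=np.array([8.3,-20,-59.5,-178,-16,89.]);q2=q1-np.array([45,0,0,0,0,0])
show(q0,q1,8);b=blk(q1);print(np.hypot(b[:,0],b[:,1]).max(),b[:,2].min())
```

```text
[-0.48, -0.02, -0.64, 0.02, -0.28, -0.01] [0.467 0.238 0.17 ] [0.2  0.19 0.35] [0.22 0.03 0.36] 0.02 1.4
[-0.93, -0.03, -1.3, 0.04, -0.57, -0.03] [0.46  0.236 0.189] [0.18 0.19 0.36] [0.21 0.03 0.37] 0.02 1.4
[-1.34, -0.05, -1.96, 0.07, -0.85, -0.04] [0.452 0.234 0.207] [0.17 0.19 0.38] [0.2  0.03 0.38] 0.02 1.4
[-1.71, -0.06, -2.64, 0.09, -1.14, -0.05] [0.444 0.232 0.224] [0.16 0.19 0.39] [0.19 0.03 0.39] 0.019 1.4
[-2.05, -0.07, -3.33, 0.11, -1.42, -0.06] [0.435 0.23  0.241] [0.15 0.18 0.39] [0.17 0.03 0.4 ] 0.019 1.4
[-2.34, -0.08, -4.02, 0.13, -1.71, -0.07] [0.425 0.228 0.257] [0.13 0.18 0.4 ] [0.16 0.02 0.41] 0.019 1.4
[-2.6, -0.09, -4.71, 0.15, -1.99, -0.08] [0.415 0.226 0.272] [0.12 0.18 0.41] [0.15 0.02 0.42] 0.019 1.4
[-2.83, -0.1, -5.41, 0.18, -2.28, -0.09] [0.404 0.224 0.287] [0.1  0.18 0.42] [0.13 0.02 0.42] 0.018 1.4
0.5383635999401633 0.2327053943152763
```

Emit:
play_rows --pt "-0.5 0 -0.6 0 -0.3 0 15" --pt "-0.9 0 -1.3 0 -0.6 0 15" --pt "-1.3 0 -2 0 -0.9 0 15" --pt "-1.7 -0.1 -2.6 0.1 -1.1 0 15" --pt "-2 -0.1 -3.3 0.1 -1.4 -0.1 15" --pt "-2.3 -0.1 -4 0.1 -1.7 -0.1 15" --pt "-2.6 -0.1 -4.7 0.2 -2 -0.1 15" --pt "-2.8 -0.1 -5.4 0.2 -2.3 -0.1 15" --pt "-2.8 -0.1 -5.4 0.2 -2.3 -0.1 15"

```text
time_s: 23.9
tcp_pos: [0.4029, 0.2236, 0.2866]
ee_rot: [[-0.389, -0.159, 0.907], [-0.075, 0.987, 0.141], [-0.918, -0.013, -0.396]]
wrist_force: [-0.2, 0.1, -1.2]
gripper_width: 0.275
```

Run:
```python
from pl import *
q0=st()['joints'];q2=q0.copy();q2[0]=-37
show(q0,q2,12)
S=snap('side','s18.png')
```

```text
23.9 [   8.6  -19.9  -60.2 -179.3  -17.    90.2] [0.4029 0.2236 0.2866] [[-0.389, -0.159, 0.907], [-0.075, 0.987, 0.141], [-0.918, -0.013, -0.396]] [-0.2  0.1 -1.2] 0.2746826888084098
[-0.14, -1.16, 0.35, 0.7, 0.01, 0.3] [0.417 0.197 0.286] [0.11 0.17 0.42] [0.13 0.01 0.42] 0.031 3.8
[-0.24, -2.35, 0.64, 1.4, 0.02, 0.6] [0.429 0.169 0.286] [0.13 0.16 0.42] [0.13 0.   0.42] 0.031 3.8
[-0.32, -3.55, 0.85, 2.09, 0.03, 0.9] [0.439 0.14  0.286] [0.14 0.15 0.42] [ 0.13 -0.01  0.42] 0.031 3.8
[-0.36, -4.76, 0.98, 2.79, 0.04, 1.2] [0.448 0.111 0.286] [0.15 0.14 0.42] [ 0.13 -0.01  0.42] 0.031 3.8
[-0.37, -5.98, 1.05, 3.49, 0.05, 1.51] [0.454 0.081 0.286] [0.16 0.13 0.42] [ 0.13 -0.02  0.42] 0.031 3.8
[-0.35, -7.21, 1.04, 4.19, 0.06, 1.81] [0.458 0.051 0.286] [0.16 0.12 0.42] [ 0.13 -0.03  0.42] 0.031 3.8
[-0.29, -8.42, 0.95, 4.88, 0.07, 2.11] [0.461 0.02  0.286] [0.17 0.11 0.42] [ 0.12 -0.04  0.42] 0.031 3.8
[-0.2, -9.63, 0.79, 5.58, 0.08, 2.41] [ 0.461 -0.01   0.286] [0.18 0.1  0.42] [ 0.12 -0.05  0.42] 0.031 3.8
[-0.09, -10.83, 0.56, 6.28, 0.09, 2.71] [ 0.459 -0.041  0.286] [0.19 0.09 0.42] [ 0.12 -0.06  0.42] 0.031 3.8
[0.06, -12.0, 0.25, 6.98, 0.1, 3.01] [ 0.456 -0.071  0.286] [0.19 0.08 0.42] [ 0.11 -0.06  0.42] 0.031 3.8
[0.24, -13.15, -0.12, 7.67, 0.11, 3.31] [ 0.45  -0.101  0.286] [0.2  0.06 0.42] [ 0.11 -0.07  0.42] 0.031 3.8
[0.45, -14.27, -0.57, 8.37, 0.12, 3.61] [ 0.442 -0.131  0.286] [0.2  0.05 0.42] [ 0.1  -0.08  0.42] 0.031 3.8
```

View pics/s18.png

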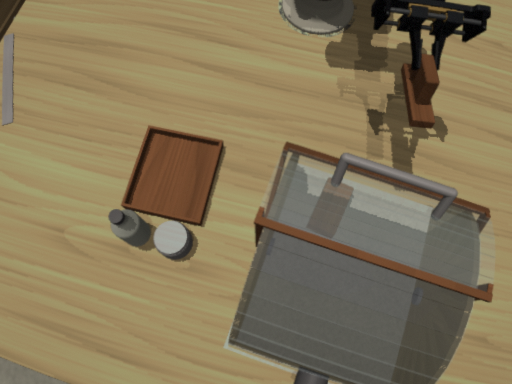

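Emit:
play_rows --pt "-0.1 -1.2 0.3 0.7 0 0.3 15" --pt "-0.2 -2.4 0.6 1.4 0 0.6 15" --pt "-0.3 -3.6 0.8 2.1 0 0.9 15" --pt "-0.4 -4.8 1 2.8 0 1.2 15" --pt "-0.4 -6 1 3.5 0 1.5 15" --pt "-0.4 -7.2 1 4.2 0 1.8 15" --pt "-0.3 -8.4 0.9 4.9 0 2.1 15" --pt "-0.2 -9.6 0.8 5.6 0 2.4 15" --pt "-0.1 -10.8 0.6 6.3 0.1 2.7 15" --pt "0.1 -12 0.2 7 0.1 3 15" --pt "0.2 -13.2 -0.1 7.7 0.1 3.3 15" --pt "0.4 -14.3 -0.6 8.4 0.1 3.6 15"

```text
time_s: 25.15
tcp_pos: [0.4433, -0.1342, 0.2863]
ee_rot: [[-0.327, 0.598, 0.731], [0.227, 0.801, -0.554], [-0.917, -0.015, -0.398]]
wrist_force: [0.1, -0.3, -1.9]
gripper_width: 0.273
```

Run:
```python
from pl import *
q0=st()['joints']
q3,e=ik(*place(35,-34,.10,ctr=(.578,-.215)),[-37,12,-46,-175,-25,87]);print(q3.round(1),e)
show(q0,q3,12)
S=snap('side','s19.png');snap('top','t19.png')
```

```text
25.15 [ -36.7  -19.3  -60.6 -181.2  -17.9   92. ] [ 0.4433 -0.1342  0.2863] [[-0.327, 0.598, 0.731], [0.227, 0.801, -0.554], [-0.917, -0.015, -0.398]] [ 0.1 -0.3 -1.9] 0.2731499072294658
[ -36.6   13.2  -47.4 -175.1  -25.7   87. ] 1.1102230246251565e-13
[0.02, 0.04, 0.63, -0.03, 0.19, -0.02] [ 0.456 -0.141  0.279] [0.22 0.04 0.42] [ 0.12 -0.09  0.41] 0.016 1.0
[0.07, 0.09, 1.28, -0.07, 0.38, -0.04] [ 0.468 -0.149  0.272] [0.23 0.03 0.41] [ 0.13 -0.1   0.41] 0.016 1.0
[0.16, 0.14, 1.93, -0.11, 0.57, -0.05] [ 0.48  -0.157  0.263] [0.24 0.02 0.41] [ 0.15 -0.11  0.41] 0.017 1.0
[0.28, 0.19, 2.6, -0.15, 0.76, -0.06] [ 0.492 -0.164  0.254] [0.26 0.01 0.41] [ 0.16 -0.12  0.41] 0.017 1.0
[0.43, 0.24, 3.27, -0.2, 0.95, -0.08] [ 0.504 -0.172  0.243] [ 0.27 -0.    0.4 ] [ 0.18 -0.13  0.4 ] 0.017 1.0
[0.63, 0.3, 3.95, -0.24, 1.15, -0.09] [ 0.515 -0.179  0.232] [ 0.28 -0.01  0.39] [ 0.19 -0.14  0.4 ] 0.018 1.0
[0.86, 0.36, 4.63, -0.29, 1.34, -0.1] [ 0.527 -0.186  0.22 ] [ 0.29 -0.02  0.39] [ 0.2  -0.15  0.39] 0.018 1.0
[1.13, 0.42, 5.32, -0.34, 1.53, -0.11] [ 0.538 -0.192  0.207] [ 0.31 -0.03  0.38] [ 0.22 -0.16  0.38] 0.018 1.0
[1.44, 0.49, 6.0, -0.4, 1.72, -0.11] [ 0.549 -0.199  0.193] [ 0.32 -0.04  0.37] [ 0.23 -0.17  0.37] 0.019 1.0
[1.78, 0.56, 6.69, -0.45, 1.91, -0.11] [ 0.56  -0.205  0.178] [ 0.33 -0.05  0.36] [ 0.24 -0.18  0.36] 0.019 1.0
[2.17, 0.63, 7.37, -0.51, 2.11, -0.12] [ 0.57  -0.211  0.163] [ 0.34 -0.06  0.35] [ 0.26 -0.19  0.35] 0.02 1.0
[2.59, 0.7, 8.04, -0.57, 2.3, -0.12] [ 0.58  -0.216  0.146] [ 0.36 -0.07  0.34] [ 0.27 -0.2   0.34] 0.02 1.0
```

View pics/t19.png

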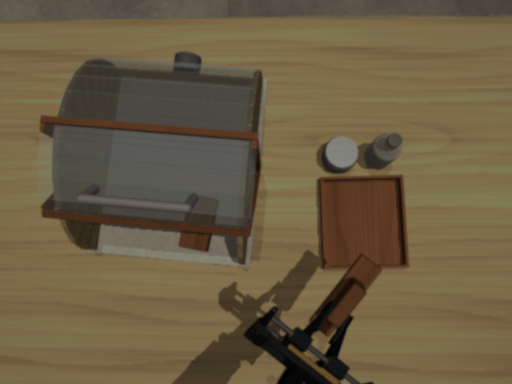

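Emit:
play_rows --pt "0 0 0.6 0 0.2 0 15" --pt "0.1 0.1 1.3 -0.1 0.4 0 15" --pt "0.2 0.1 1.9 -0.1 0.6 0 15" --pt "0.3 0.2 2.6 -0.1 0.8 -0.1 15" --pt "0.4 0.2 3.3 -0.2 1 -0.1 15" --pt "0.6 0.3 4 -0.2 1.2 -0.1 15" --pt "0.9 0.4 4.6 -0.3 1.3 -0.1 15" --pt "1.1 0.4 5.3 -0.3 1.5 -0.1 15" --pt "1.4 0.5 6 -0.4 1.7 -0.1 15" --pt "1.8 0.6 6.7 -0.5 1.9 -0.1 15" --pt "2.2 0.6 7.4 -0.5 2.1 -0.1 15" --pt "2.6 0.7 8 -0.6 2.3 -0.1 15"

```text
time_s: 26.45
tcp_pos: [0.5798, -0.214, 0.1455]
ee_rot: [[-0.477, 0.554, 0.682], [0.32, 0.832, -0.453], [-0.819, 0.003, -0.574]]
wrist_force: [0.7, 0.1, -1.3]
gripper_width: 0.275
```

Run:
```python
from pl import *
q0=st()['joints']
for up in (.06,.03,.015,.005,0,-.003):
    p,R=place(35,-34,up,ctr=(.578,-.215));print(up,rel(R,p),p.round(3))
b=blk(q0);print(b[:8:2].round(3).tolist())
S=snap('side','s20.png');T=snap('top','t20.png')
for n,c in (('t',T),('s',S)):
    img=c['pixels'][:,:,::-1].copy(); p=proj(c,b).astype(int)
    cv2.polylines(img,[p[[1,3,7,5]].reshape(-1,1,2)],True,(0,255,0),1)
    a=img[150:330,250:450] if n=='t' else img[80:280,60:300]
    cv2.imwrite(f'pics/{n}20z.png',cv2.resize(a,None,fx=3,fy=3,interpolation=2))
```

```text
26.45 [ -36.5   13.3  -47.3 -174.4  -25.6   86.5] [ 0.5798 -0.214   0.1455] [[-0.477, 0.554, 0.682], [0.32, 0.832, -0.453], [-0.819, 0.003, -0.574]] [ 0.7  0.1 -1.3] 0.2749663709966337
0.06 [1.253, -0.08, 0.947, 0.072, -0.009, 0.013] [ 0.58  -0.216  0.106]
0.03 [2.236, -0.083, 1.636, 0.072, -0.009, 0.013] [ 0.58  -0.216  0.076]
0.015 [2.727, -0.084, 1.981, 0.072, -0.009, 0.013] [ 0.58  -0.216  0.061]
0.005 [3.054, -0.085, 2.211, 0.072, -0.009, 0.013] [ 0.58  -0.216  0.051]
0 [3.218, -0.086, 2.325, 0.072, -0.009, 0.013] [ 0.58  -0.216  0.046]
-0.003 [3.316, -0.086, 2.394, 0.072, -0.009, 0.013] [ 0.58  -0.216  0.043]
[[0.509, -0.19, 0.105], [0.531, -0.156, 0.105], [0.625, -0.267, 0.105], [0.648, -0.234, 0.105]]
```

View pics/t20z.png

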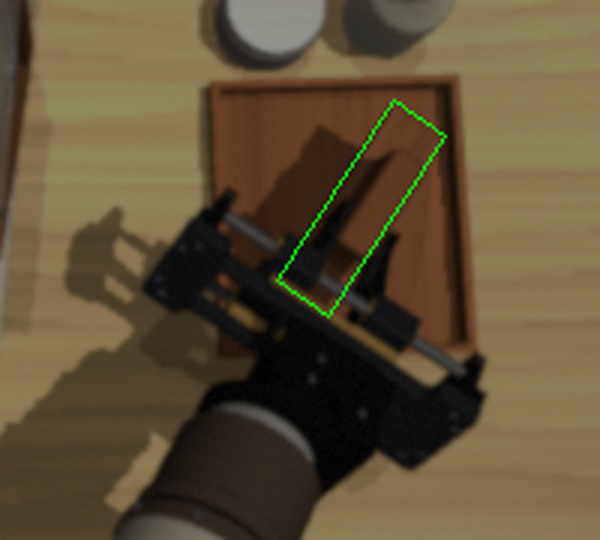

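View pics/s20z.png

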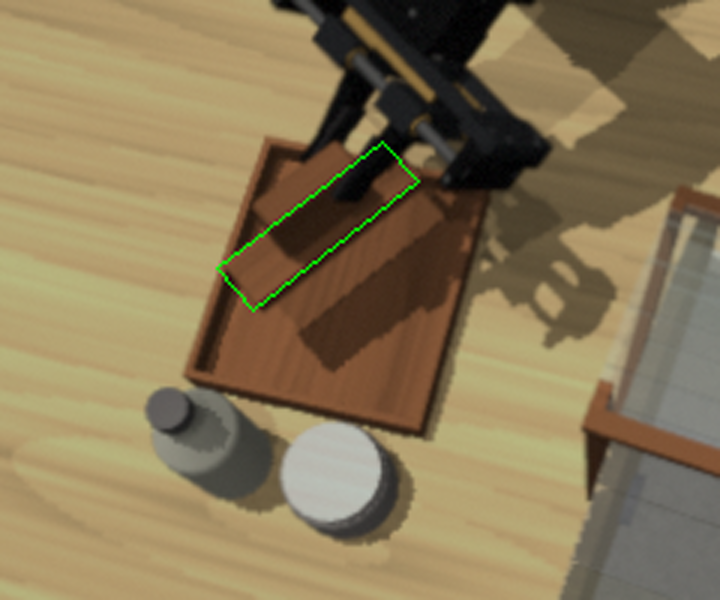

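Emit:
play_rows --pt "0.4 0 0.3 0 0 0 15" --pt "0.8 0 0.6 0 0 0 15" --pt "1.25 0 0.9 0 0 0 15" --pt "1.7 0 1.2 0 0 0 15" --pt "2.1 0 1.5 0 0 0 15" --pt "2.4 0 1.7 0 0 0 15" --pt "2.6 0 1.85 0 0 0 15" --pt "2.8 0 2 0 0 0 15" --pt "2.9 0 2.07 0 0 0 15" --pt "2.95 0 2.1 0 0 0 15" --pt "2.95 0 2.1 0 0 0 15"

```text
time_s: 27.65
tcp_pos: [0.5798, -0.2145, 0.0576]
ee_rot: [[-0.474, 0.555, 0.683], [0.319, 0.832, -0.455], [-0.821, 0.002, -0.571]]
wrist_force: [-0.6, -0.1, -0.7]
gripper_width: 0.273
```

Run:
```python
from pl import *
st(); p,R=place(35,-34,0,ctr=(.578,-.215));print(rel(R,p),p.round(3))
snap('wrist','w21.png');cv2.imwrite('pics/w21.png',cv2.rotate(cv2.imread('pics/w21.png'),cv2.ROTATE_180))
```

```text
27.65 [ -36.6   27.1  -52.7 -176.6  -45.1   89.1] [ 0.5798 -0.2145  0.0576] [[-0.474, 0.555, 0.683], [0.319, 0.832, -0.455], [-0.821, 0.002, -0.571]] [-0.6 -0.1 -0.7] 0.2733686061272207
[0.347, -0.056, 0.295, 0.059, 0.033, 0.01] [ 0.58  -0.216  0.046]
```

View pics/w21.png

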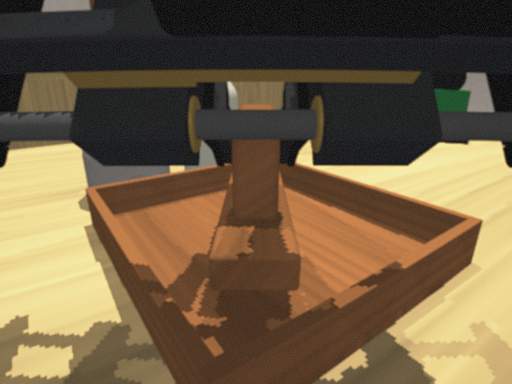

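Emit:
play_rows --pt "0.08 0 0.06 0 0 0 15" --pt "0.16 0 0.11 0 0 0 15" --pt "0.24 0 0.17 0 0 0 15" --pt "0.29 0 0.2 0 0 0 15" --pt "0.33 0 0.23 0 0 0 15" --pt "0.33 0 0.23 0 0 0 15"

```text
time_s: 28.3
tcp_pos: [0.5796, -0.2144, 0.0471]
ee_rot: [[-0.475, 0.555, 0.683], [0.319, 0.832, -0.454], [-0.82, 0.002, -0.572]]
wrist_force: [0.1, 0.2, -1.3]
gripper_width: 0.271
```

Emit:
play_rows --pt "0.03 0 0.02 0 0 0 15" --pt "0.06 0 0.04 0 0 0 15" --pt "0.06 0 0.04 0 0 0 15"

```text
time_s: 28.6
tcp_pos: [0.58, -0.2146, 0.0462]
ee_rot: [[-0.473, 0.555, 0.684], [0.318, 0.832, -0.455], [-0.822, 0.002, -0.57]]
wrist_force: [-0.0, -0.5, 1.0]
gripper_width: 0.276
```

Emit:
play_rows --pt "0.02 0 0.01 0 0 0 15" --pt "0.03 0 0.02 0 0 0 15" --pt "0.03 0 0.02 0 0 0 15"

```text
time_s: 28.9
tcp_pos: [0.5801, -0.2145, 0.0461]
ee_rot: [[-0.472, 0.555, 0.685], [0.317, 0.832, -0.455], [-0.823, 0.002, -0.568]]
wrist_force: [-2.8, 2.6, 5.8]
gripper_width: 0.271
```

Emit:
play_rows --pt "0 0 0 0 0 0 26" --pt "0 0 0 0 0 0 30" --pt "0 0 0 0 0 0 36" --pt "0 0 0 0 0 0 44" --pt "0 0 0 0 0 0 48" --pt "0 0 0 0 0 0 48" --pt "0 0 0 0 0 0 48"

```text
time_s: 29.6
tcp_pos: [0.5797, -0.2144, 0.0447]
ee_rot: [[-0.474, 0.555, 0.683], [0.319, 0.832, -0.455], [-0.821, 0.002, -0.571]]
wrist_force: [0.3, -0.2, 0.7]
gripper_width: 0.546
```

Run:
```python
from pl import *
s=st();q0=s['joints'];R=s['ee_rot']
for d in (.03,.06,.1,.13):
    p=s['tcp_pos']-R[:,2]*d;q,e=ik(p,R,q0);print(d,q.round(1),round(e,2))
snap('wrist','w22.png');cv2.imwrite('pics/w22.png',cv2.rotate(cv2.imread('pics/w22.png'),cv2.ROTATE_180))
```

```text
29.6 [ -36.6   29.3  -53.2 -176.7  -47.7   89.3] [ 0.5797 -0.2144  0.0447] [[-0.474, 0.555, 0.683], [0.319, 0.832, -0.455], [-0.821, 0.002, -0.571]] [ 0.3 -0.2  0.7] 0.5456711462770039
0.03 [ -37.    25.7  -55.8 -176.2  -46.6   89.2] 0.0
0.06 [ -37.3   21.7  -58.2 -175.8  -45.    88.9] 0.0
0.1 [ -37.7   15.7  -60.8 -175.   -41.7   88.4] 0.0
0.13 [ -38.7    9.9  -61.3 -172.1  -36.    86.4] 1.66
```

View pics/w22.png

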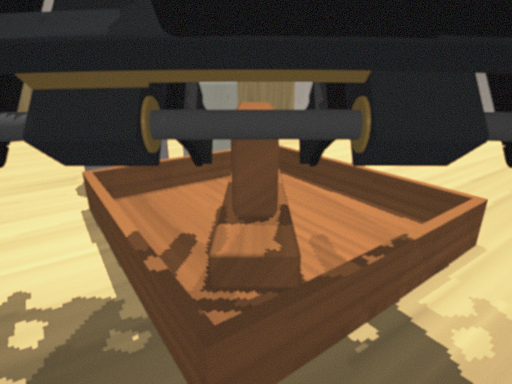

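Emit:
play_rows --pt "0 0 -0.4 0 0 0 48" --pt "0 0 -1 0 0 0 48" --pt "0 0 -1.7 0 0 0 48" --pt "0 0 -2.4 0 0 0 48" --pt "-0.5 0 -3 0 0 0 48" --pt "-1.2 0 -3.4 0 0 0 48" --pt "-2 0 -3.8 0 0 0 48" --pt "-2.5 0 -4 0 0 0 48" --pt "-2.5 0 -4 0 0 0 48"

```text
time_s: 30.55
tcp_pos: [0.5415, -0.1893, 0.1567]
ee_rot: [[-0.47, 0.555, 0.686], [0.316, 0.832, -0.457], [-0.824, 0.002, -0.566]]
wrist_force: [0.3, -0.6, -0.1]
gripper_width: 0.551
```

Run:
```python
from pl import *
st()
S=snap('side','s23.png');T=snap('top','t23.png')
for n in 'st': 
    print([(np.round(d['centre'],3).tolist(),round(d['score'],2)) for k in ['push_block','wax_tin','glue','sanding_block'] for d in r.spot_in({'s':'side','t':'top'}[n],k)][:6])
a=cv2.imread('pics/t23.png')[150:330,250:450];b=cv2.imread('pics/s23.png')[100:260,100:300]
cv2.imwrite('pics/st23.png',np.hstack([cv2.resize(a,(390,351)),cv2.resize(b,(400,351))]))
```

```text
30.55 [ -37.     8.4  -52.2 -173.7  -26.2   86.1] [ 0.5415 -0.1893  0.1567] [[-0.47, 0.555, 0.686], [0.316, 0.832, -0.457], [-0.824, 0.002, -0.566]] [ 0.3 -0.6 -0.1] 0.5507435798921761
[([0.584, -0.202, 0.022], 0.97), ([0.732, -0.162, 0.06], 0.84), ([0.737, -0.237, 0.099], 0.8), ([0.65, 0.195, 0.273], 0.69)]
[([0.576, -0.206, 0.025], 0.74), ([0.723, -0.164, 0.058], 0.57), ([0.717, -0.242, 0.099], 0.91), ([0.537, 0.138, 0.052], 0.56)]
```

View pics/st23.png

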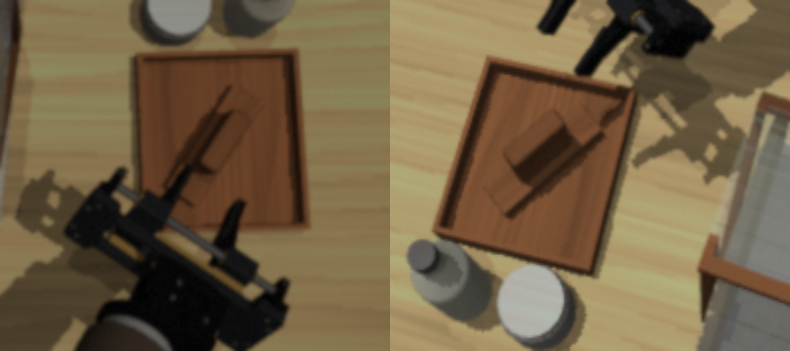

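View pics/s23.png

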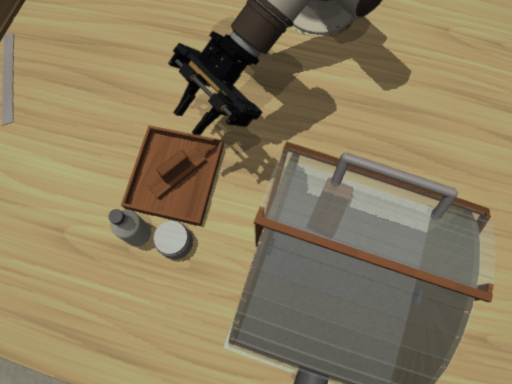

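Run:
```python
from pl import *
S=snap('side','s24.png');T=snap('top','t24.png')
a=np.radians(-33.7);o=[]
X=np.array([.577,-.213,.006])+corn@rz(a).T
for c,(y0,y1,x0,x1) in ((T,(160,290,300,430)),(S,(110,240,110,240))):
    img=c['pixels'][:,:,::-1].copy()
    raw=cv2.resize(img[y0:y1,x0:x1],None,fx=3,fy=3,interpolation=2)
    p=((proj(c,X)-[x0,y0])*3+1).astype(int)
    ov=raw.copy()
    cv2.polylines(ov,[p[[1,3,7,5]].reshape(-1,1,2)],True,(0,255,0),1);cv2.polylines(ov,[p[[8,9,11,10]].reshape(-1,1,2)],True,(0,255,255),1)
    o.append(ov)
cv2.imwrite('pics/ov24.png',cv2.convertScaleAbs(np.hstack(o),alpha=1.4))
```

```text
(no output)
```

View pics/ov24.png

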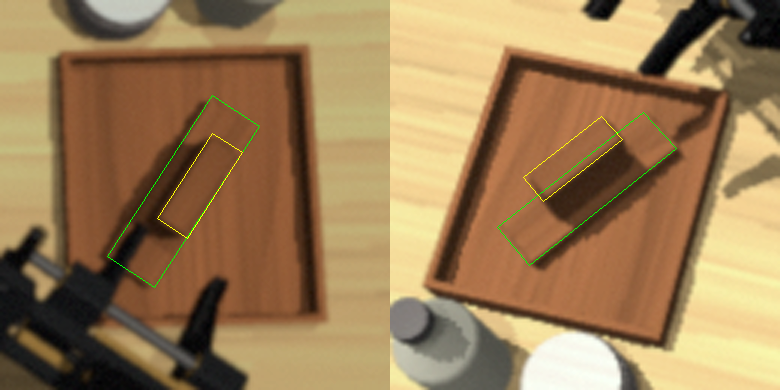

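Run:
```python
from pl import *
st();print(r.finish_job())
```

```text
31.15 [ -37.     8.7  -52.2 -173.7  -26.1   86.1] [ 0.5409 -0.1889  0.1527] [[-0.475, 0.555, 0.683], [0.319, 0.832, -0.454], [-0.82, 0.002, -0.572]] [-0.2  0.1  1. ] 0.5503767671418481
the job is handed in; nothing more can be done
None
```

The sash stands part-way open and the push block is in the tray. I handed the job in at about 31 s of the 72 s allowed; it gave no verdict.

**Sash:** My first try at lifting it failed: the bar slipped off the fingertips and the sash fell shut. On the second try I gripped the bar deeper and raised the sash to about 0.75 rad. It stayed still there for about a second with the fingers open. Measured from the camera images after I let go, it stood at about 0.753 rad. The handle looked to be in the same place in the pictures taken at the end.

**Push block:** I took it out by its rib from under the sash and set it down in the tray, close to the middle and turned about 34° (the base frame's x). The final outline matches a block lying flat and upright in both the top and side views. The gripper is open and about 10 cm back from it.

**Other objects:** The wax tin and glue bottle read within about 6 mm of where they started. I saw no movement of the sanding block by eye. One last side-camera detection put it 0.27 m up, on the sash; I took that as a false report, because the top camera still showed it on the floor, partly hidden.

**Checks that disagreed:**
- The wrist camera placed the push block about 8 mm from the side and top cameras' estimate before the grasp. I used a point in between, and the grasp centred well.
- Early on, the arm swung into a backward-folded pose over its base, and I brought it back before touching anything.

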